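# Sanitise the shared ear defenders at the club-repair bench

### The job

Sanitise the ear defenders at the club-repair bench: take the red overcap off the spray can and stand it on the bench open side down, clear of the can, and hang every ear defender astride the rail with one cup on each side of the bar. Once all are hanging, press the can's nozzle fully down for about half a second; after that put the overcap back squarely on the can, and last of all push the drying fan's switch lever all the way over to its other end. Leave the magnifier, the wash bottle and the paint jar where they are, and every ear defender hanging.

Things in the scene. Friction and masses are not known exactly. Their poses are not given: they have to be found in the camera images.
- muff1: ear defender, yellow cups (may be absent), 0.22 kg, stands on its cups: 132 mm from cup to cup (x), 70 front to back (y), 150 tall (z up). Origin: centre of the underside. Black crown pad on top, 44 (x) by 32 (y) mm, z 126 to 150 mm: grip it across y. Under it the arch is open, 72 mm between the cups (29 mm thick, 76 tall); slanting black arms join pad and cups
- muff1_crown (a point): middle of the underside of the crown pad of muff1, where it rests on the bar
- muff2: ear defender, blue cups (may be absent), 0.22 kg, stands on its cups: 132 mm from cup to cup (x), 70 front to back (y), 150 tall (z up). Origin: centre of the underside. Black crown pad on top, 44 (x) by 32 (y) mm, z 126 to 150 mm: grip it across y. Under it the arch is open, 72 mm between the cups (29 mm thick, 76 tall); slanting black arms join pad and cups
- muff2_crown (a point): middle of the underside of the crown pad of muff2, where it rests on the bar
- muff3: ear defender, red cups (may be absent), 0.22 kg, stands on its cups: 132 mm from cup to cup (x), 70 front to back (y), 150 tall (z up). Origin: centre of the underside. Black crown pad on top, 44 (x) by 32 (y) mm, z 126 to 150 mm: grip it across y. Under it the arch is open, 72 mm between the cups (29 mm thick, 76 tall); slanting black arms join pad and cups
- muff3_crown (a point): middle of the underside of the crown pad of muff3, where it rests on the bar
- muff4: ear defender, green cups (may be absent), 0.22 kg, stands on its cups: 132 mm from cup to cup (x), 70 front to back (y), 150 tall (z up). Origin: centre of the underside. Black crown pad on top, 44 (x) by 32 (y) mm, z 126 to 150 mm: grip it across y. Under it the arch is open, 72 mm between the cups (29 mm thick, 76 tall); slanting black arms join pad and cups
- muff4_crown (a point): middle of the underside of the crown pad of muff4, where it rests on the bar
- rail_mid (a point): middle of the fixed steel hanging rail, on the axis of its horizontal bar, 140 mm above the bench; the bar runs along this frame's y, 12 mm thick, 440 mm long between two upright posts (16 mm thick, feet 70 mm across); x is across the bar, z up. Four ear defenders fit side by side 100 to 110 mm apart
- can: sanitiser spray can, silver with a white and green band, fixed to the bench in a dark foot 84 mm across; 66 mm diameter, 150 mm tall to its flat shoulder; origin at the centre of its underside, z up. A low steel cone, 44 mm across at its foot and 7 mm high, centres the overcap on the shoulder
- can_seat (a point): centre of the can's shoulder, 150 mm up: the overcap's rim rests here when it is on
- nozzle (a joint): travel of the white sprung nozzle on the can, 26 mm across: 0 up, 0.008 m fully down, which takes about 6 N; it springs back. Covered by the overcap until that is taken off
- nozzle_top (a point): centre of the nozzle's top, 182 mm above the bench when up
- cap: loose red overcap, upside-down cup 62 mm outside diameter, 56 mm inside, 54 mm tall, 30 g; origin at the centre of its open lower rim, z up to its closed top; it starts on the can
- fan_switch (a joint): angle of the drying fan's red switch lever: starts near 0, leaning to its base's -x; 1.0 rad is fully over towards the base's +x. It stays where it is left
- fan_switch_tip (a point): tip of the red lever (centre of its 26 mm ball; 80 mm from the hinge, which lies along the base's y, 22 mm above the bench)
- fan_switch_base: fixed grey block that carries the fan switch lever; origin at the centre of its underside, the lever swings in its x-z plane from -x to +x; 70 (x) by 50 by 25 mm
- magnifier: bystander: blue headband magnifier with a grey visor lying on the bench, about 190 by 160 mm, 45 mm high; origin at the centre of its underside
- wash_bottle: bystander: white wash bottle, 60 mm diameter, red top and spout, 170 mm tall; origin at the centre of its underside
- paint_jar: bystander: small amber paint jar with a yellow band and black lid, 56 mm diameter, 60 mm tall; origin at the centre of its underside
Not all that is in view belongs to the job. Of the things that look like the cap, the smallest one is meant.

How it is judged:
By the outcome, as a careful person would: the job done as asked, in the order asked, and still so for the second after the job is handed in, with the robot touching nothing.
Of muff1, muff2, muff3, muff4 only 2 to 4 are there at a start; the rules pass over those that are not, and their reading is None.
At some moment in a run one of muff1, muff2, muff3, muff4 may be knocked a few centimetres aside while the robot is not near it.
It also fails if it takes over 210 s, if anything falls off the work surface, if the arm or the gripper's body presses on something with over 40 N, if the wrist force passes 120 N, or if a joint passes its speed limit or range.

### The arm

A 6-joint arm with a two-finger parallel gripper is mounted at the origin on the work surface. World frame = base frame: x ahead of the robot, y to its left, z up, the work surface at z = 0. Lengths are in m, angles in rad, forces in N, time in s.
With the tool pointing down it reaches from about 0.375 to 0.9 m from the base axis. Payload 3.1 kg.
Tool frame: the origin (TCP) lies at the very end of the fingers, on their centre line; the grasp point (between the pads) lies 19 mm behind it; z points along the fingers, y is the line along which they close (so a half turn about z gives the same grasp; the last joint's range is limited). The gripper opens to 85 mm and grips with 20 to 120 N. Pads are 22 mm wide; open, the fingers measure 114 mm over their backs; the gripper's body (76 mm by 85 mm) begins 54 mm behind the grasp point. The pads swing forward as they close: fully open they stand 13 mm farther back than shut.
Start: joints at [-0.178, 0.527, 1.433, -0, 1.181, -0.178], TCP at [0.625, 0, 0.231] pointing down, gripper open.
Joint ranges: [-3.08, 3.08], [-0.75, 2.2], [0.22, 2.44], [-1.43, 4.57], [0, 2.65], [-2.85, 2.85]. Speed limits (rad/s): [2.79, 2.79, 3.14, 3.14, 3.14, 3.14].

### API

Orientations are given as a unit quaternion [w, x, y, z].
In Python, from workcell import arm, vision, job gives the robot as it stands.
- The arm moves only by the shell command python3 -m pendant 'ROWS' [OPENING] [FORCE]. ROWS is JSON, one flat list of numbers, 6 for each row, row after row: the shift along the tool's x, y, z in m, then the turn, a rotation vector about the tool's x, y, z in rad. In form: [tx, ty, tz, ax, ay, az, tx, ty, tz, ax, ay, az, ...]. A call has 1 to 5 rows; each row shifts and turns the commanded pose from where the row before left it, along the tool's axes as they then stand; what a row does not reach is not made up. A row lasts 1/10 s, in which the tool goes at most 50 mm and 8.59 degrees, less where a joint would pass 70% of its speed; a pose out of reach is approached as far as the arm can. A call with a gripper value outside its range is refused whole. OPENING is the opening, from -1 (shut) to 1 (fully open), set as the call begins (- or left out, the last holds). The fingers move at their own pace and stop on an object; FORCE is the grip in N (left out, the last holds). Time passes only in rows, so rows that do not move let the fingers close. It gives the time, the measured TCP pose, the force, the opening and the grip force at its end, in the units of the state.
- arm.get_obs(): the state, without advancing time (a new reading comes with each control period).
- vision.camera(name): name is "scene" or "side" or "wrist"; returns (picture, depth): 480x640x3 uint8, red, green, blue; 480x640 float32, m along the optical axis (not along the pixel's ray), 0 where there is no reading.
- vision.camera_info(name): a dict with "fx", "fy", "cx", "cy" (pixels), "origin" and "rotation" of the camera in the world. Camera axes: x right, y up, looking along -z (the intrinsics and any distortion apply to the point x, -y, -z); pixel columns grow to the right and rows downward; lengths in m; the calibration is good to about 2 mm. A picture is of the moment at which its call begins: read the wrist's pose just before it. camera_info takes no time and is no camera call; for the wrist camera it gives the pose at the moment of the call.
- job.job_done(): hands the job in; it is judged then, once.
The state is a dict: "t": time; "qpos": joint angles; "joint_velocities": joint speeds; "joint_torque": joint torques, N m; "position": TCP position; "tcp_rot": TCP orientation; "wrist_force": force on the tool from outside, world axes, zero at the start; "moment": the same for the moment, N m; "width": opening from 0.0 (shut) to 1.0 (fully open); "grip_force": force on a finger pad.
Only numpy, scipy, OpenCV 4.12 (cv2) and the standard library are available. Lean on these libraries where they do the work, as an engineer would, in place of code of your own. Each camera call takes 0.05 s, during which the arm holds its last target. There are 200 camera calls.

## Working session

There is one attempt and no reset: what is moved stays moved. The work goes in short steps, Python scripts to look and compute and a shell command to move; the robot and the scene stay as the last step left them, time stands still between calls to the robot, and variables do not carry over. Pictures are saved under pics/ and viewed, at most 14 in all, crops included, and the job is handed in when it is done.

```bash
ls; mkdir -p pics; cat > h.py <<'E'
import numpy as np, cv2, json
from workcell import arm, vision, job
def snap(n,name):
    i=vision.camera_info(n); p,d=vision.camera(n)
    cv2.imwrite(f'pics/{name}.png',cv2.cvtColor(p,cv2.COLOR_RGB2BGR)); np.savez(f'pics/{name}.npz',p=p,d=d,**{k:np.array(v) for k,v in i.items() if v is not None})
    return p,d,i
def load(name):
    z=np.load(f'pics/{name}.npz',allow_pickle=True); return z['p'],z['d'],z
def world(u,v,d,i):
    R=np.array(i['rotation']);o=np.array(i['origin'])
    u=np.asarray(u,float);v=np.asarray(v,float)
    c=np.stack([(u-i['cx'])/i['fx']*d,-(v-i['cy'])/i['fy']*d,-np.asarray(d,float)*np.ones_like(u)],-1)
    return c@R.T+o
def plane(u,v,z,i):
    o=np.array(i['origin']);r=world(u,v,1.0,i)-o
    return o+r*((z-o[2])/r[...,2])[...,None]
E
python3 - <<'E'
from h import *
for n in('scene','side','wrist'):
    p,d,i=snap(n,n+'0'); print({k:(np.round(v,3).tolist() if not isinstance(v,str) else v) for k,v in i.items()}, (d>0).mean())
print(arm.get_obs())
E
```

```text
pics
{'fx': 517.851, 'fy': 517.851, 'cx': 318.52, 'cy': 244.083, 'origin': [1.315, -0.991, 1.084], 'rotation': [0.852, 0.403, 0.134, 0.306]} 0.7978938802083333
{'fx': 498.363, 'fy': 498.363, 'cx': 312.73, 'cy': 242.797, 'origin': [0.343, -1.045, 1.262], 'rotation': [0.928, 0.346, -0.055, -0.125]} 0.9960123697916666
{'fx': 423.711, 'fy': 423.711, 'cx': 326.384, 'cy': 232.883, 'origin': [0.624, 0.066, 0.372], 'rotation': [0.991, -0.132, 0.001, 0.001]} 0.9959537760416667
{'t': 0.15, 'qpos': array([-1.78487431e-01,  5.28270671e-01,  1.43359626e+00,  2.21410458e-06,
        1.18136512e+00, -1.78525986e-01]), 'joint_velocities': array([-0.00101522, -0.00304034, -0.00386043,  0.00256195,  0.00114744,
        0.00043228]), 'joint_torque': array([ 1.17890530e-03, -4.42742836e+01, -1.78276026e+01, -2.15643640e-04,
        5.61750654e-03, -9.84718270e-06]), 'position': array([6.24468653e-01, 1.33795826e-04, 2.30551043e-01]), 'tcp_rot': array([-6.73903859e-04,  7.07093210e-01,  7.07119877e-01, -4.66646303e-04]), 'wrist_force': array([0.49754508, 0.49754571, 0.74680313]), 'moment': array([-0.04666399, -0.02837164, -0.00262259]), 'grip_force': 0.0, 'width': 1.0023806457344036}
```

```bash
sed -i "s/R=np.array(i\['rotation'\])/q=np.array(i['rotation']);R=Rot.from_quat(q[[1,2,3,0]]).as_matrix()/; 1a from scipy.spatial.transform import Rotation as Rot" h.py
```

```text
(no output)
```

View pics/scene0.png

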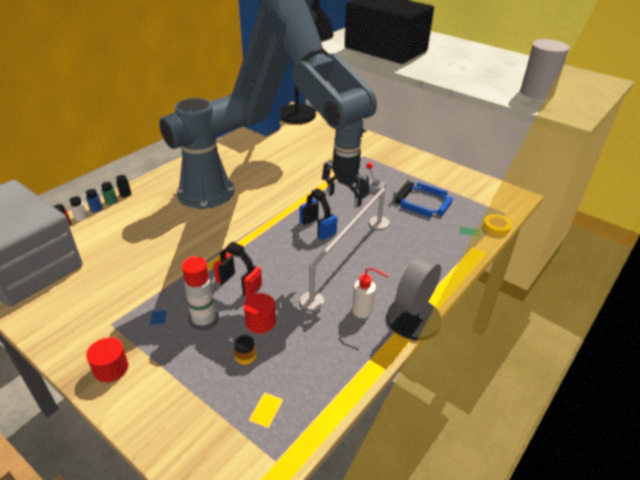

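View pics/side0.png

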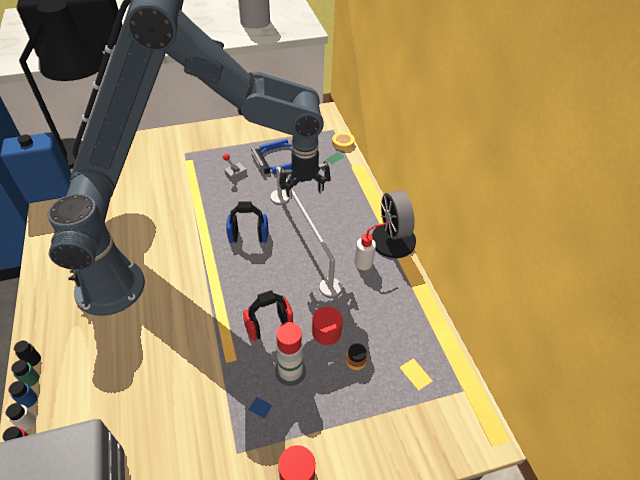

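Scene view: red lids at (195,271) on the can, (260,313) on the mat and (107,360) on wood; muffs blue (318,215) and red (238,265). Side view: the same lids at (289,338), (327,326), (297,465); blue muff (247,225), red muff (268,315), switch ball (227,157), rail from (280,175) to (330,270). The choice is the lid sitting on the can.

```bash
cat > cl.py <<'E'
from h import *
import sys
def clusters(name,minA=25):
    p,d,i=load(name); hsv=cv2.cvtColor(p,cv2.COLOR_RGB2HSV);h,s,v=[hsv[...,k].astype(int) for k in range(3)]
    M={'red':((h<8)|(h>172))&(s>140)&(v>60),'blue':(h>100)&(h<125)&(s>130)&(v>50),'green':(h>40)&(h<90)&(s>100)&(v>40),'black':(v<45)}
    for c,m in M.items():
        m=m&(d>0); n,L,st,ce=cv2.connectedComponentsWithStats(m.astype(np.uint8))
        for k in range(1,n):
            if st[k,4]<minA: continue
            vv,uu=np.where(L==k);w=world(uu,vv,d[vv,uu],i)
            md=np.median(w,0)
            if not(0.2<md[0]<1.2 and -.8<md[1]<.7 and -.02<md[2]<.3): continue
            print(name,c,'px',ce[k].round(),st[k,4],'med',md.round(3),'lo',np.percentile(w,3,0).round(3),'hi',np.percentile(w,97,0).round(3))
if __name__=='__main__':
    for n in sys.argv[1:]: clusters(n)
E
python3 cl.py scene0 side0 wrist0
```

```text
scene0 red px [369. 165.] 27 med [0.444 0.409 0.104] lo [0.414 0.401 0.072] hi [0.455 0.458 0.11 ]
scene0 red px [227. 254.] 39 med [ 0.398 -0.258  0.078] lo [ 0.386 -0.283  0.07 ] hi [ 0.44  -0.239  0.138]
scene0 red px [195. 271.] 659 med [ 0.483 -0.43   0.199] lo [ 0.254 -0.453 -0.   ] hi [ 0.502 -0.281  0.206]
scene0 red px [217. 271.] 118 med [ 0.399 -0.302  0.055] lo [ 0.39  -0.307  0.011] hi [ 0.409 -0.282  0.078]
scene0 red px [257. 304.] 1475 med [ 0.602 -0.331  0.067] lo [ 0.499 -0.373  0.011] hi [ 0.643 -0.237  0.078]
scene0 red px [365. 280.] 151 med [ 0.794 -0.122  0.128] lo [ 0.778 -0.133  0.106] hi [ 0.807 -0.102  0.153]
scene0 red px [107. 359.] 1418 med [ 0.442 -0.69   0.071] lo [ 0.387 -0.725  0.011] hi [ 0.465 -0.648  0.077]
scene0 blue px [427. 201.] 567 med [0.669 0.449 0.022] lo [0.59  0.385 0.006] hi [0.741 0.543 0.031]
scene0 blue px [302. 212.] 57 med [0.399 0.082 0.052] lo [0.39  0.077 0.014] hi [0.405 0.098 0.078]
scene0 blue px [327. 227.] 324 med [0.514 0.074 0.051] lo [0.497 0.051 0.013] hi [0.525 0.108 0.079]
scene0 blue px [158. 317.] 141 med [ 0.37  -
[... 3773 characters left out ...]
d [0.57  0.007 0.263] lo [0.568 0.007 0.261] hi [0.571 0.008 0.265]
wrist0 black px [576. 417.] 30 med [0.678 0.004 0.295] lo [0.677 0.003 0.294] hi [0.679 0.005 0.296]
wrist0 black px [586. 424.] 35 med [0.68  0.003 0.296] lo [0.679 0.001 0.295] hi [0.68  0.006 0.296]
wrist0 black px [574. 424.] 31 med [0.678 0.002 0.295] lo [0.677 0.001 0.294] hi [0.679 0.003 0.296]
wrist0 black px [565. 443.] 26 med [ 0.677 -0.003  0.295] lo [ 0.675 -0.005  0.294] hi [ 0.678 -0.001  0.295]
wrist0 black px [600. 447.] 48 med [ 0.683 -0.002  0.297] lo [ 0.682 -0.003  0.296] hi [ 0.684 -0.     0.298]
wrist0 black px [575. 454.] 76 med [ 0.679 -0.005  0.295] lo [ 0.677 -0.007  0.294] hi [ 0.68  -0.003  0.297]
```

View pics/wrist0.png

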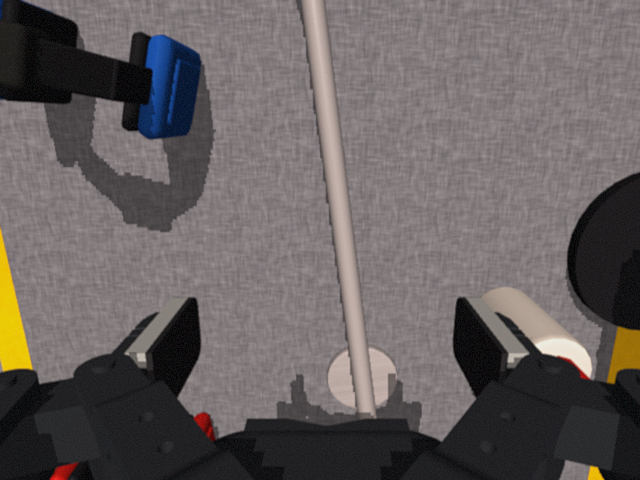

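```bash
cat > meas.py <<'E'
from h import *
import sys
def pts(name):
    p,d,i=load(name); vv,uu=np.where(d>0); return world(uu,vv,d[vv,uu],i),cv2.cvtColor(p,cv2.COLOR_RGB2HSV)[vv,uu].astype(int)
def box(w,lo,hi): return np.all((w>lo)&(w<hi),1)
def rect(q):
    (c,s,a)=cv2.minAreaRect(q[:,:2].astype(np.float32)*1000); return np.round(c,1),np.round(s,1),round(a,1)
if __name__=='__main__':
  for n in sys.argv[1:]:
    w,h=pts(n); blk=h[:,2]<70
    red=((h[:,0]<8)|(h[:,0]>172))&(h[:,1]>140)
    for nm,lo,hi in (('padblue',(.38,.0,.143),(.53,.16,.158)),('padred',(.38,-.34,.143),(.53,-.2,.158))):
        q=w[box(w,lo,hi)&blk]
        if len(q)>15: print(n,nm,len(q),rect(q),'mean',q.mean(0).round(4),'z',np.percentile(q[:,2],[50,95]).round(4))
    for nm,x0,x1,y0,y1 in (('blueL',.37,.45,.03,.16),('blueR',.46,.55,.03,.16),('redL',.37,.44,-.34,-.2),('redR',.455,.55,-.34,-.2)):
        col=((h[:,0]>100)&(h[:,0]<125)&(h[:,1]>130)) if 'blue' in nm else red
        q=w[box(w,(x0,y0,.066),(x1,y1,.085))&col]
        if len(q)>15: print(n,nm,len(q),rect(q),'z',np.percentile(q[:,2],[50,95]).round(4))
    q=w[box(w,(.4,-.5,.197),(.56,-.37,.215))&red]
    if len(q)>15:
        c,r=cv2.minEnclosingCircle(q[:,:2].astype(np.float32)*1000); print(n,'captop',len(q),c,r,q.mean(0).round(4))
    q=w[box(w,(.5,-.25,.138),(.8,.35,.152))&(h[:,1]<60)&~blk]
    if len(q)>30:
        vx,vy,x0,y0=cv2.fitLine(q[:,:2].astype(np.float32),cv2.DIST_HUBER,0,.001,.001).ravel(); t=(q[:,:2]-[x0,y0])@[vx,vy]
        print(n,'rail',len(q),'dir',vx,vy,'yaw',np.degrees(np.arctan2(-vx,vy)),'ends',[x0+vx*t.min(),y0+vy*t.min()],[x0+vx*t.max(),y0+vy*t.max()],'ztop',np.percentile(q[:,2],90))
    q=w[box(w,(.38,.34,.08),(.52,.48,.12))&red]
    if len(q)>5: print(n,'ball',len(q),q.mean(0).round(4),q.min(0).round(3),q.max(0).round(3))
    q=w[box(w,(.38,.34,.018),(.56,.5,.032))&(h[:,1]<90)]
    if len(q)>15: print(n,'swbase',len(q),rect(q),q.mean(0).round(3))
    q=w[box(w,(.44,.28,.035),(.56,.5,.09))]
E
python3 meas.py scene0 side0 wrist0
python3 - <<'E'
from h import *
a=cv2.imread('pics/side0.png')
c=cv2.resize(a[130:200,190:260],(400,400),interpolation=cv2.INTER_CUBIC);b=cv2.resize(cv2.imread('pics/scene0.png')[230:340,160:290],(400,400),interpolation=cv2.INTER_CUBIC)
cv2.imwrite('pics/crop1.png',np.hstack([c,b]))
E
```

```text
scene0 padblue 67 (array([457.4,  94.8]), array([28.8, 40.1]), 70.2) mean [0.4593 0.0925 0.1483] z [0.1483 0.153 ]
scene0 padred 103 (array([ 451.1, -266.3]), array([41.4, 31.1]), 5.9) mean [ 0.4521 -0.2691  0.1486] z [0.1489 0.1523]
scene0 blueL 35 (array([402.9, 109. ]), array([63.9, 14.3]), 82.6) z [0.0725 0.0787]
scene0 blueR 96 (array([507.1,  84.2]), array([64.7, 25.8]), 73.8) z [0.0728 0.0797]
scene0 redL 70 (array([ 395.1, -271.4]), array([19. , 66.6]), 8.7) z [0.0729 0.0793]
scene0 redR 134 (array([ 500. , -256.3]), array([26.4, 69.8]), 8.2) z [0.0729 0.0811]
scene0 captop 355 (470.97076416015625, -423.4326171875) 33.714683532714844 [ 0.4736 -0.4245  0.203 ]
scene0 rail 420 dir 0.13678598 -0.99060065 yaw -172.13809 ends [np.float64(0.6015883363553234), np.float64(0.2572386368037576)] [np.float64(0.6632079398038813), np.float64(-0.18900897681615836)] ztop 0.14698407479303577
scene0 ball 26 [0.444  0.4086 0.1028] [0.434 0.4   0.091] [0.456 0.427 0.111]
scene0 swbase 119 (array([508.9, 438.2]), array([138.9,  59.1]), 25.8) [0.477 0.423 0.025]
side0 padblue 91 (array([454.6,  93
[... 918 characters left out ...]
 0.414 0.109]
side0 swbase 162 (array([494.8, 439.2]), array([132. ,  94.2]), 12.4) [0.477 0.421 0.024]
wrist0 padblue 2061 (array([468.6,  95.9]), array([32.2, 15.2]), 78.2) mean [0.4703 0.096  0.148 ] z [0.1485 0.1501]
wrist0 blueL 67 (array([413.1, 108.9]), array([62. , 13.4]), 78.8) z [0.0693 0.0721]
wrist0 blueR 2589 (array([507.2,  86.3]), array([68. , 22.8]), 71.9) z [0.0736 0.076 ]
wrist0 redL 102 (array([ 389.3, -239.2]), array([ 5.5, 16.3]), 80.1) z [0.0684 0.0714]
wrist0 rail 8989 dir 0.13690785 -0.9905838 yaw -172.13104 ends [np.float64(0.6169407393943779), np.float64(0.12265695741819951)] [np.float64(0.6504655918044455), np.float64(-0.11990894345950892)] ztop 0.14563351210429357
```

View pics/crop1.png

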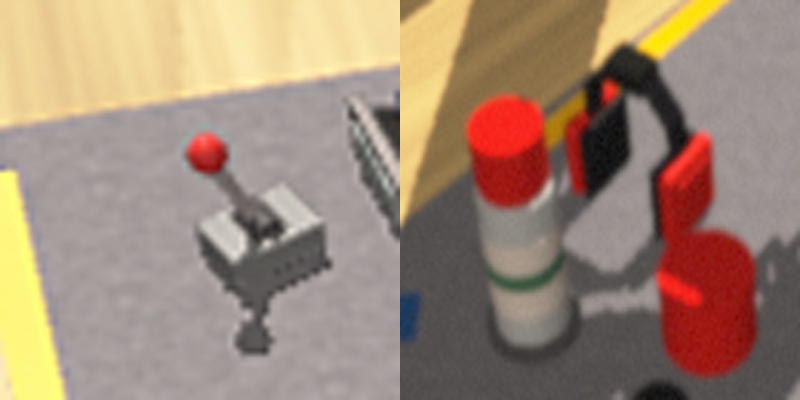

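The close crop shows the can's lid is clearly smaller than the mug-size red one beside it, so it's the cap. The lever leans to its -x side. Going to look from above.

```bash
R='python3 -m pendant'
python3 -m pendant '[-0.02,-0.017,-0.03,0,0,0,-0.03,-0.018,-0.03,0,0,0,-0.03,-0.018,-0.03,0,0,0,-0.03,-0.018,-0.03,0,0,0,-0.03,-0.018,0,0,0,0]' 1 40
python3 -m pendant '[-0.03,-0.018,0,0,0,0,-0.03,-0.018,0,0,0,0,-0.03,-0.018,0,0,0,0,-0.03,-0.018,0,0,0,0,-0.01,-0.01,0,0,0,0]'
python3 -m pendant '[0,0,0,0,0,0,0,0,0,0,0,0]'
python3 -c "
from h import *
snap('wrist','w1')"
python3 -m pendant '[-0.03,0.004,0,0,0,0,-0.03,0.004,0,0,0,0,-0.03,0.004,0,0,0,0,-0.03,0.004,0,0,0,0,-0.03,0.004,0,0,0,0]'
python3 -m pendant '[0,0,0,0,0,0,0,0,0,0,0,0]'
python3 -c "
from h import *
snap('wrist','w2')
for n in('scene0','side0'):
    p,d,i=load(n);Q=Rot.from_quat(np.array(i['rotation'])[[1,2,3,0]]).as_matrix()
    for P in((.55,-.56,0),(.33,-.56,0),(.56,-.52,0)):
        c=(np.array(P)-i['origin'])@Q; u=int(i['cx']+i['fx']*c[0]/-c[2]);v=int(i['cy']-i['fy']*c[1]/-c[2]);print(n,P,u,v,p[v,u])
"
python3 meas.py w1 w2
```

```text
t: 0.65
position: [0.5374, -0.1419, 0.3559]
tcp_rot: [0.005, 0.707, 0.707, 0.002]
wrist_force: [0.9, -1.3, -1.0]
width: 0.999
grip_force: 0.0
t: 1.15
position: [0.4526, -0.2724, 0.351]
tcp_rot: [-0.0, 0.708, 0.706, -0.0]
wrist_force: [0.3, -0.7, -1.2]
width: 1.003
grip_force: 0.0
t: 1.35
position: [0.4542, -0.2692, 0.3511]
tcp_rot: [-0.0, 0.707, 0.707, 0.0]
wrist_force: [-0.0, 1.0, -0.3]
width: 0.999
grip_force: 0.0
t: 1.9
position: [0.4756, -0.4194, 0.3512]
tcp_rot: [-0.0, 0.706, 0.708, 0.0]
wrist_force: [0.9, 0.4, -0.6]
width: 1.001
grip_force: 0.0
t: 2.1
position: [0.4748, -0.4188, 0.3506]
tcp_rot: [-0.001, 0.707, 0.708, 0.0]
wrist_force: [0.3, 0.0, 0.6]
width: 1.001
grip_force: 0.0
scene0 (0.55, -0.56, 0) 183 365 [153 146 144]
scene0 (0.33, -0.56, 0) 130 323 [80 76 75]
scene0 (0.56, -0.52, 0) 197 357 [153 146 144]
side0 (0.55, -0.56, 0) 331 409 [167 157 157]
side0 (0.33, -0.56, 0) 248 432 [94 89 91]
side0 (0.56, -0.52, 0) 330 394 [174 165 162]
w1 padred 1994 (array([ 445.5, -263.4]), array([44. , 31.9]), 8.3) mean [ 0.4455 -0.2626  0.1488] z [0.149  0.1503]
w1 redL 866 (array([ 395.3, -270.7]), array([28.6, 69.4]), 8.1) z [0.0736 0.0759]
w1 redR 944 (array([ 500.4, -255.4]), array([19.5, 68.4]), 8.7) z [0.0737 0.0761]
w1 captop 3624 (470.4654846191406, -421.5285339355469) 31.243253707885742 [ 0.4697 -0.4154  0.2029]
w1 rail 1736 dir 0.15537484 -0.9878556 yaw -171.06146 ends [np.float64(0.6463764080274983), np.float64(-0.11655387737486377)] [np.float64(0.6576470211424538), np.float64(-0.18821115751879802)] ztop 0.14575607643230562
w2 padred 1046 (array([ 446.3, -275.1]), array([43.8, 13.3]), 1.1) mean [ 0.4452 -0.2746  0.1485] z [0.1488 0.1504]
w2 redL 881 (array([ 391.1, -277.6]), array([19.5, 57.5]), 9.4) z [0.0737 0.076 ]
w2 redR 765 (array([ 504.3, -271.1]), array([41.8, 26.6]), 62.5) z [0.0737 0.0765]
w2 captop 5866 (470.4637451171875, -422.3363342285156) 30.983476638793945 [ 0.4705 -0.4214  0.2032]
```

Measured: cap top centre (0.4705, -0.4223), diameter 62, z 0.203; red pad (0.4455, -0.2634), 44x32, z 0.150, yaw +8°. Everything matches. Grasping the cap.

```bash
python3 -m pendant '[-0.003,-0.004,0.035,0,0,0,0,0,0.035,0,0,0,0,0,0.035,0,0,0,0,0,0.035,0,0,0,0,0,0.02,0,0,0]'
python3 -m pendant '[0,0,0.014,0,0,0,0,0,0,0,0,0,0,0,0,0,0,0]'
python3 -m pendant '[0,0,0,0,0,0,0,0,0,0,0,0,0,0,0,0,0,0,0,0,0,0,0,0,0,0,0,0,0,0]' -1 25
python3 -m pendant '[0,0,0,0,0,0,0,0,0,0,0,0,0,0,0,0,0,0,0,0,0,0,0,0,0,0,0,0,0,0]'
```

```text
t: 2.65
position: [0.4694, -0.4195, 0.1888]
tcp_rot: [-0.002, 0.706, 0.708, 0.001]
wrist_force: [0.3, -0.7, 0.1]
width: 0.997
grip_force: 0.0
t: 2.95
position: [0.4707, -0.4228, 0.1784]
tcp_rot: [0.001, 0.707, 0.707, -0.0]
wrist_force: [-0.5, 0.8, 0.8]
width: 1.002
grip_force: 0.0
t: 3.45
position: [0.4706, -0.4237, 0.1794]
tcp_rot: [0.002, 0.707, 0.707, -0.0]
wrist_force: [0.4, 0.9, 6.8]
width: 0.719
grip_force: 27.2
t: 3.95
position: [0.4707, -0.4237, 0.1794]
tcp_rot: [0.002, 0.707, 0.707, -0.0]
wrist_force: [-0.6, 0.9, 5.7]
width: 0.718
grip_force: 27.2
```

```bash
python3 -m pendant '[0,0,-0.025,0,0,0,0,0,-0.035,0,0,0,0,0,-0.035,0,0,0,0,0,-0.03,0,0,0,-0.02,0.01,0,0,0,0]'
python3 -m pendant '[-0.03,0.02,0,0,0,0,-0.03,0.02,0,0,0,0,-0.03,0.02,0,0,0,0,-0.03,0.02,0,0,0,0,-0.006,0.009,0.01,0,0,0]'
python3 -m pendant '[0,0,0.035,0,0,0,0,0,0.035,0,0,0,0,0,0.035,0,0,0,0,0,0.035,0,0,0,0,0,0.035,0,0,0]'
python3 -m pendant '[0,0,0.035,0,0,0,0,0,0.02,0,0,0,0,0,0.01,0,0,0,0,0,0,0,0,0,0,0,0,0,0,0]'
```

```text
t: 4.45
position: [0.4812, -0.4432, 0.309]
tcp_rot: [0.005, 0.707, 0.707, -0.0]
wrist_force: [1.7, -0.4, -0.2]
width: 0.718
grip_force: 27.6
t: 4.95
position: [0.57, -0.5729, 0.2931]
tcp_rot: [0.003, 0.708, 0.706, -0.001]
wrist_force: [0.9, -0.9, -0.7]
width: 0.722
grip_force: 27.6
t: 5.45
position: [0.5687, -0.5681, 0.1159]
tcp_rot: [-0.0, 0.707, 0.707, 0.0]
wrist_force: [1.2, 0.1, -0.7]
width: 0.719
grip_force: 27.6
t: 5.95
position: [0.5698, -0.57, 0.0542]
tcp_rot: [0.002, 0.707, 0.707, -0.0]
wrist_force: [-0.8, -0.1, 1.0]
width: 0.721
grip_force: 27.6
```

```bash
python3 -m pendant '[0,0,0.01,0,0,0,0,0,0.008,0,0,0,0,0,0.003,0,0,0,0,0,0,0,0,0]'
python3 -m pendant '[0,0,0.002,0,0,0,0,0,0,0,0,0]'
python3 -m pendant '[0,0,0.001,0,0,0,0,0,0,0,0,0]'
```

```text
t: 6.35
position: [0.5685, -0.5684, 0.0303]
tcp_rot: [-0.001, 0.707, 0.707, 0.0]
wrist_force: [0.6, 0.7, 0.3]
width: 0.719
grip_force: 27.6
t: 6.55
position: [0.5692, -0.5693, 0.0297]
tcp_rot: [0.0, 0.707, 0.707, -0.0]
wrist_force: [-0.0, -1.1, -0.0]
width: 0.716
grip_force: 27.6
t: 6.75
position: [0.5692, -0.5693, 0.0295]
tcp_rot: [0.0, 0.707, 0.707, -0.0]
wrist_force: [-0.4, 0.8, 4.2]
width: 0.718
grip_force: 27.9
```

```bash
python3 -m pendant '[0,0,0,0,0,0,0,0,0,0,0,0,0,0,0,0,0,0,0,0,0,0,0,0]' 1
python3 -m pendant '[0,0,-0.02,0,0,0,0,0,-0.03,0,0,0,0,0,-0.035,0,0,0,0,0,-0.035,0,0,0,0,0,-0.035,0,0,0]'
python3 -m pendant '[0,0,-0.035,0,0,0,0,0,-0.035,0,0,0,0,0,-0.035,0,0,0,0,0,-0.035,0,0,0,0,0,0,0,0,0]'
python3 -c "
from h import *
snap('wrist','w3');snap('side','s3')"
python3 -m pendant '[0.03,-0.012,0,0,0,0,0.03,-0.012,0,0,0,0,0.03,-0.012,0,0,0,0,0.03,-0.012,0,0,0,0,0.03,-0.012,0,0,0,0]'
python3 -m pendant '[0.03,-0.012,0,0,0,0,0.03,-0.012,0,0,0,0,0.03,-0.012,0,0,0,0,0.03,-0.012,0,0,0,0,0.036,-0.0157,0,0,0,0]'
python3 -m pendant '[0,0,0,0,0,0.1426,0,0,0,0,0,0.1426,0,0,0,0,0,0.1426,0,0,0,0,0,0.1426,0,0,0,0,0,0.1426]'
python3 -m pendant '[0,0,0,0,0,0.1426,0,0,0,0,0,0.1426,0,0,0,0,0,0.1426,0,0,0,0,0,0.1426,0,0,0,0,0,0.1426]'
python3 -m pendant '[0,0,0,0,0,0,0,0,0,0,0,0]'
python3 - <<'E'
from h import *
snap('wrist','w4')
print(arm.get_obs()['qpos'])
from meas import *
w,h=pts('w3');red=((h[:,0]<8)|(h[:,0]>172))&(h[:,1]>140)
q=w[box(w,(.5,-.64,.045),(.65,-.5,.07))&red];print('cap',cv2.minEnclosingCircle(q[:,:2].astype(np.float32)*1000),q.mean(0),len(q))
w,h=pts('s3');q=w[box(w,(.43,-.47,.175),(.52,-.38,.2))];print('nozzle',q.mean(0),q.min(0),q.max(0),len(q))
E
python3 meas.py w4
```

```text
t: 7.15
position: [0.5688, -0.5688, 0.0278]
tcp_rot: [-0.0, 0.707, 0.707, 0.0]
wrist_force: [0.6, -0.5, -0.0]
width: 0.999
grip_force: 0.0
t: 7.65
position: [0.5691, -0.5692, 0.1866]
tcp_rot: [0.001, 0.707, 0.707, -0.0]
wrist_force: [0.4, -0.2, -0.0]
width: 0.999
grip_force: 0.0
t: 8.15
position: [0.5707, -0.571, 0.3337]
tcp_rot: [0.008, 0.707, 0.707, -0.001]
wrist_force: [0.5, -0.7, 1.3]
width: 0.997
grip_force: 0.0
t: 8.75
position: [0.5075, -0.4168, 0.3213]
tcp_rot: [-0.002, 0.707, 0.707, 0.0]
wrist_force: [-0.3, 0.0, 0.0]
width: 0.996
grip_force: 0.0
t: 9.25
position: [0.444, -0.2614, 0.3218]
tcp_rot: [-0.001, 0.707, 0.707, -0.0]
wrist_force: [0.8, -0.4, -0.1]
width: 1.0
grip_force: 0.0
t: 9.75
position: [0.4442, -0.262, 0.3218]
tcp_rot: [-0.002, 0.911, 0.413, -0.001]
wrist_force: [0.7, -0.3, -1.0]
width: 0.997
grip_force: 0.0
t: 10.25
position: [0.4442, -0.262, 0.3217]
tcp_rot: [-0.001, 0.998, 0.069, -0.001]
wrist_force: [0.4, 0.3, 0.1]
width: 0.994
grip_force: 0.0
t: 10.45
position: [0.4447, -0.2624, 0.3223]
tcp_rot: [-0.001, 0.997, 0.074, -0.001]
wrist_force: [0.0, 0.3, -0.5]
width: 0.999
grip_force: 0.0
[-7.49801033e-01  2.78381504e-01  1.57926204e+00 -1.66755426e-05
  1.28570641e+00  6.73729084e-01]
cap ((569.059326171875, -567.8057250976562), 30.913372039794922) [ 0.56912976 -0.56707904  0.05318649] 2961
nozzle [ 0.47098211 -0.42674335  0.18086486] [ 0.45633696 -0.43846279  0.17586112] [ 0.48310509 -0.4110762   0.18488633] 80
w4 padred 2290 (array([ 446. , -264.1]), array([43.6, 31.1]), 8.2) mean [ 0.4468 -0.2639  0.1489] z [0.149  0.1503]
w4 redL 733 (array([ 391.7, -271. ]), array([20.7, 67.3]), 7.5) z [0.0734 0.0756]
w4 redR 1290 (array([ 500.7, -256.4]), array([19.2, 68. ]), 7.6) z [0.0738 0.0763]
```

View pics/s3.png

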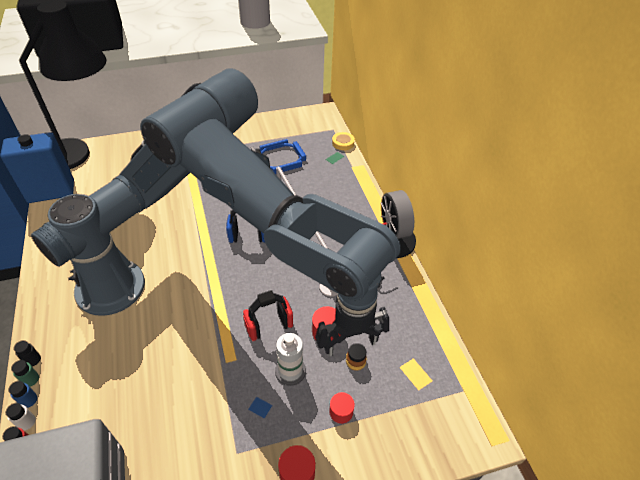

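Side view: cap on the bench at (342,407), bare can with nozzle at (289,345), red muff at (268,315) unmoved. Grasping the red muff.

```bash
python3 -m pendant '[0.001,0.0017,0.035,0,0,0,0,0,0.035,0,0,0,0,0,0.035,0,0,0,0,0,0.035,0,0,0,0,0,0.03,0,0,0]'
python3 -m pendant '[0,0,0.021,0,0,0,0,0,0,0,0,0,0,0,0,0,0,0]'
python3 -m pendant '[0,0,0,0,0,0,0,0,0,0,0,0,0,0,0,0,0,0,0,0,0,0,0,0,0,0,0,0,0,0]' -1 40
python3 -m pendant '[0,0,0,0,0,0,0,0,0,0,0,0,0,0,0,0,0,0,0,0,0,0,0,0,0,0,0,0,0,0]'
```

```text
t: 11.0
position: [0.446, -0.264, 0.1515]
tcp_rot: [-0.001, 0.997, 0.073, -0.0]
wrist_force: [-0.1, -0.4, 0.5]
width: 1.001
grip_force: 0.0
t: 11.3
position: [0.4466, -0.2645, 0.1323]
tcp_rot: [-0.0, 0.997, 0.073, -0.0]
wrist_force: [0.7, -0.2, -0.2]
width: 0.999
grip_force: 0.0
t: 11.8
position: [0.4468, -0.2646, 0.1333]
tcp_rot: [0.0, 0.997, 0.072, 0.001]
wrist_force: [-0.2, 1.0, 5.6]
width: 0.361
grip_force: 40.7
t: 12.3
position: [0.4468, -0.2646, 0.1333]
tcp_rot: [0.0, 0.997, 0.072, 0.001]
wrist_force: [-0.5, 0.9, 5.6]
width: 0.369
grip_force: 40.7
```

```bash
python3 -m pendant '[0,0,-0.02,0,0,0,0,0,-0.03,0,0,0,0,0,-0.035,0,0,0,0,0,-0.035,0,0,0,0,0,-0.035,0,0,0]'
python3 -m pendant '[0,0,-0.025,0,0,0,0,0,0,0,0,0]'
python3 -m pendant '[0.02,-0.016,0,0,0,0,0.02,-0.016,0,0,0,0,0.03,-0.024,0,0,0,0,0.03,-0.024,0,0,0,0,0.03,-0.024,0,0,0,0]'
python3 -m pendant '[0.03,-0.024,0,0,0,0,0.03,-0.024,0,0,0,0,0.02,-0.016,0,0,0,0,0.013,-0.01,0,0,0,0,0,0,0,0,0,0]'
python3 -m pendant '[0,0,0,0,0,0,0,0,0,0,0,0]'
python3 -c "
from h import *
snap('scene','c5');snap('wrist','w5')"
python3 meas.py w5 c5
```

```text
t: 12.8
position: [0.446, -0.264, 0.2883]
tcp_rot: [-0.0, 0.997, 0.072, -0.0]
wrist_force: [0.5, -0.7, -2.0]
width: 0.364
grip_force: 40.5
t: 13.0
position: [0.4481, -0.2659, 0.3159]
tcp_rot: [0.003, 0.997, 0.072, 0.003]
wrist_force: [0.9, -1.2, -2.3]
width: 0.362
grip_force: 40.5
t: 13.5
position: [0.5598, -0.1414, 0.3099]
tcp_rot: [-0.001, 0.997, 0.072, -0.002]
wrist_force: [0.9, -1.2, -2.3]
width: 0.363
grip_force: 40.5
t: 14.0
position: [0.6417, -0.0546, 0.3101]
tcp_rot: [-0.001, 0.997, 0.074, -0.001]
wrist_force: [1.2, -0.1, -2.0]
width: 0.364
grip_force: 40.5
t: 14.2
position: [0.6404, -0.0573, 0.3118]
tcp_rot: [0.0, 0.997, 0.072, -0.001]
wrist_force: [0.1, -0.6, -2.8]
width: 0.365
grip_force: 40.5
w5 padblue 75 (array([437.5,  88.5]), array([ 5.1, 12.9]), 53.6) mean [0.4376 0.0889 0.1477] z [0.1482 0.1497]
w5 blueR 1208 (array([507.7,  85. ]), array([68.4, 21.3]), 74.7) z [0.0734 0.076 ]
w5 rail 6933 dir 0.13693666 -0.9905798 yaw -172.12938 ends [np.float64(0.6094128023255119), np.float64(0.1859113836218404)] [np.float64(0.6611582842378811), np.float64(-0.1884078569419373)] ztop 0.14565908875469347
c5 padblue 40 (array([458.1,  93.8]), array([23.1, 38. ]), 87.1) mean [0.4527 0.0919 0.1488] z [0.1489 0.1533]
c5 blueL 31 (array([403.5, 106.5]), array([18.6, 69.2]), 0.7) z [0.0736 0.079 ]
c5 blueR 53 (array([514.7,  86.4]), array([20. , 54.7]), 5.1) z [0.0717 0.078 ]
c5 rail 305 dir 0.13571106 -0.99074847 yaw -172.20026 ends [np.float64(0.6004173453338681), np.float64(0.2623955712354583)] [np.float64(0.6624767566050342), np.float64(-0.19066453251900337)] ztop 0.1474694483545628
c5 ball 25 [0.4437 0.4083 0.1028] [0.434 0.398 0.093] [0.451 0.423 0.113]
c5 swbase 140 (array([507.4, 428.7]), array([145.3,  85. ]), 21.7) [0.473 0.421 0.025]
```

View pics/c5.png

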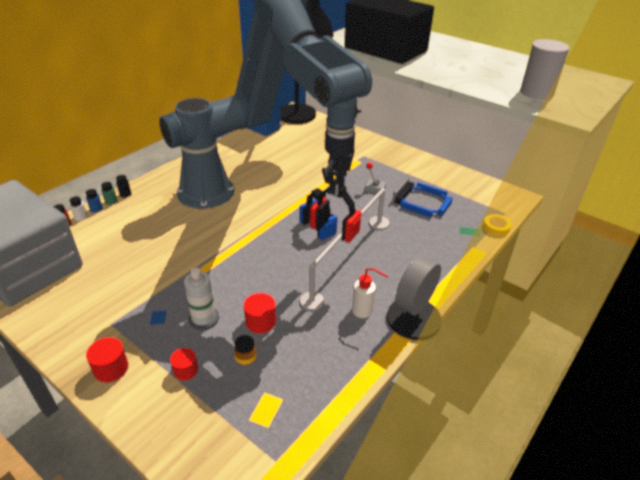

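Scene view: red muff held above the rail at (335,215), cap standing at (184,364), can bare at (200,298). Lowering over the bar.

```bash
python3 -m pendant '[0.0015,0,0.03,0,0,0,0,0,0.03,0,0,0,0,0,0.03,0,0,0,0,0,0.03,0,0,0,0,0,0.02,0,0,0]'
python3 -m pendant '[0,0,0.01,0,0,0,0,0,0.003,0,0,0,0,0,0,0,0,0]'
python3 -m pendant '[0,0,0.002,0,0,0,0,0,0,0,0,0]'
python3 -m pendant '[0,0,0.002,0,0,0,0,0,0,0,0,0]'
```

```text
t: 14.8
position: [0.6415, -0.0567, 0.1704]
tcp_rot: [-0.0, 0.997, 0.072, -0.001]
wrist_force: [-1.0, 0.1, -2.1]
width: 0.361
grip_force: 40.4
t: 15.1
position: [0.6434, -0.0565, 0.1599]
tcp_rot: [0.0, 0.997, 0.072, 0.001]
wrist_force: [-0.4, -0.5, -1.8]
width: 0.363
grip_force: 40.4
t: 15.3
position: [0.6436, -0.0562, 0.1584]
tcp_rot: [0.0, 0.997, 0.072, 0.001]
wrist_force: [0.4, 0.5, -1.9]
width: 0.365
grip_force: 40.5
t: 15.5
position: [0.643, -0.0559, 0.1555]
tcp_rot: [0.0, 0.997, 0.072, 0.0]
wrist_force: [0.9, -0.4, -1.4]
width: 0.368
grip_force: 40.5
```

```bash
python3 -m pendant '[0,0,0.001,0,0,0,0,0,0,0,0,0]'
python3 -m pendant '[0,0,0.001,0,0,0,0,0,0,0,0,0]'
python3 -m pendant '[0,0,0.001,0,0,0,0,0,0,0,0,0]'
```

```text
t: 15.7
position: [0.6429, -0.0559, 0.1542]
tcp_rot: [-0.0, 0.997, 0.072, -0.0]
wrist_force: [0.3, -0.4, -1.7]
width: 0.365
grip_force: 40.5
t: 15.9
position: [0.6431, -0.056, 0.1533]
tcp_rot: [0.0, 0.997, 0.072, 0.0]
wrist_force: [-0.5, 0.4, -2.9]
width: 0.366
grip_force: 40.5
t: 16.1
position: [0.6431, -0.056, 0.1531]
tcp_rot: [0.0, 0.997, 0.072, 0.0]
wrist_force: [-1.8, 0.8, 3.2]
width: 0.364
grip_force: 41.1
```

```bash
python3 -m pendant '[0,0,0,0,0,0,0,0,0,0,0,0,0,0,0,0,0,0,0,0,0,0,0,0]' 1
python3 -m pendant '[0,0,-0.01,0,0,0,0,0,-0.02,0,0,0,0,0,-0.03,0,0,0,0,0,-0.035,0,0,0,0,0,-0.035,0,0,0]'
python3 -m pendant '[0,0,-0.035,0,0,0,-0.02,-0.02,0,0,0,0,-0.027,-0.03,0,0,0,0,-0.028,-0.03,0,0,0,0,-0.028,-0.03,0,0,0,0]'
python3 -m pendant '[-0.03,-0.03,0,0,0,0,-0.03,-0.036,0,0,0,0,0,0,0,0,0,0.125,0,0,0,0,0,0.125,0,0,0,0,0,0.125]'
python3 -m pendant '[0,0,0,0,0,0,0,0,0,0,0,0]'
python3 - <<'E'
from h import *
snap('wrist','w6');snap('side','s6')
from meas import *
w,h=pts('s6');q=w[box(w,(.57,-.12,.155),(.72,.01,.18))&(h[:,2]<70)];print('hung pad',rect(q),q.mean(0),len(q))
E
python3 meas.py w6
```

```text
t: 16.5
position: [0.643, -0.056, 0.1522]
tcp_rot: [-0.0, 0.997, 0.072, -0.0]
wrist_force: [-0.5, 0.7, -0.7]
width: 0.995
grip_force: 0.0
t: 17.0
position: [0.6428, -0.0559, 0.2841]
tcp_rot: [0.0, 0.997, 0.072, 0.0]
wrist_force: [-0.6, 0.3, -0.4]
width: 0.999
grip_force: 0.0
t: 17.5
position: [0.524, 0.0388, 0.3181]
tcp_rot: [0.0, 0.997, 0.072, 0.001]
wrist_force: [0.7, 0.5, 1.2]
width: 0.998
grip_force: 0.0
t: 18.0
position: [0.456, 0.0951, 0.3184]
tcp_rot: [-0.0, 0.993, -0.117, 0.001]
wrist_force: [-0.1, -0.3, -0.0]
width: 0.998
grip_force: 0.0
t: 18.2
position: [0.4564, 0.0947, 0.3178]
tcp_rot: [-0.0, 0.994, -0.114, 0.0]
wrist_force: [0.5, 0.6, 0.1]
width: 1.0
grip_force: 0.0
hung pad (array([642.3, -61.9]), array([55. , 32.9]), 7.6) [ 0.64069941 -0.06575557  0.16544028] 148
w6 padblue 2351 (array([453.5,  99.4]), array([32., 44.]), 76.0) mean [0.4545 0.0991 0.1488] z [0.149  0.1503]
w6 blueL 684 (array([404.9, 112.2]), array([66.5, 26.1]), 75.1) z [0.0736 0.0758]
w6 blueR 1280 (array([507.1,  86. ]), array([68.2, 22.2]), 71.7) z [0.0737 0.0762]
w6 rail 3478 dir 0.124359705 -0.9922372 yaw -172.85622 ends [np.float64(0.5963979041547142), np.float64(0.26310513729921664)] [np.float64(0.6137503760027092), np.float64(0.12465379311545237)] ztop 0.14573153447033643
w6 ball 197 [0.4377 0.4034 0.0975] [0.428 0.401 0.089] [0.448 0.409 0.104]
w6 swbase 2422 (array([492.8, 424.3]), array([129.8,  60.4]), 5.1) [0.469 0.418 0.024]
```

View pics/s6.png

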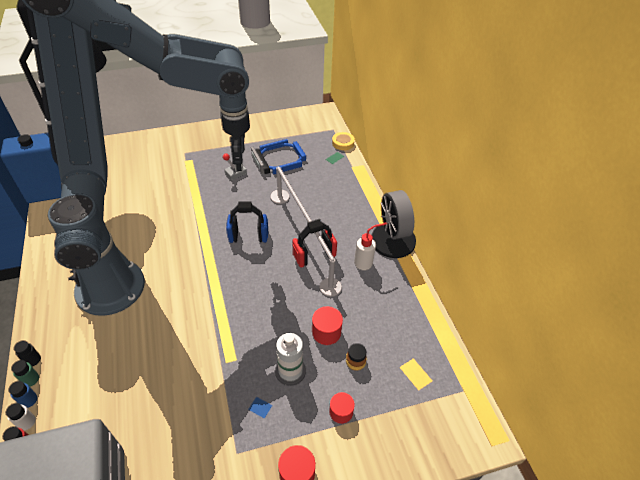

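Side view: red muff hangs astride the rail at (315,243), blue still at (247,223). Only two are present. Grasping blue at (0.4535, 0.0994), yaw -14°.

```bash
python3 -m pendant '[-0.004,-0.004,0.03,0,0,0.015,0,0,0.035,0,0,0,0,0,0.035,0,0,0,0,0,0.035,0,0,0,0,0,0.03,0,0,0]'
python3 -m pendant '[0,0,0.02,0,0,0,0,0,0,0,0,0,0,0,0,0,0,0]'
python3 -m pendant '[0,0,0,0,0,0,0,0,0,0,0,0,0,0,0,0,0,0,0,0,0,0,0,0,0,0,0,0,0,0]' -1 40
python3 -m pendant '[0,0,0,0,0,0,0,0,0,0,0,0,0,0,0,0,0,0,0,0,0,0,0,0,0,0,0,0,0,0]'
python3 -m pendant '[0,0,-0.02,0,0,0,0,0,-0.03,0,0,0,0,0,-0.035,0,0,0,0,0,-0.035,0,0,0,0,0,-0.035,0,0,0]'
python3 -m pendant '[0,0,-0.025,0,0,0,0,0,0,0,0,0,0,0,0,0,0,-0.126,0,0,0,0,0,-0.126,0,0,0,0,0,-0.126]'
python3 -m pendant '[0,0,0,0,0,0,0,0,0,0,0,0]'
```

```text
t: 18.8
position: [0.4532, 0.0994, 0.1509]
tcp_rot: [0.0, 0.993, -0.122, -0.0]
wrist_force: [0.2, 0.3, -0.1]
width: 1.001
grip_force: 0.0
t: 19.1
position: [0.4536, 0.0994, 0.1324]
tcp_rot: [0.0, 0.993, -0.122, -0.0]
wrist_force: [0.6, -0.5, -0.1]
width: 0.996
grip_force: 0.0
t: 19.6
position: [0.4538, 0.0996, 0.1332]
tcp_rot: [-0.0, 0.992, -0.122, 0.001]
wrist_force: [-0.5, 0.1, 5.7]
width: 0.365
grip_force: 40.7
t: 20.1
position: [0.4538, 0.0996, 0.1332]
tcp_rot: [-0.0, 0.992, -0.122, 0.001]
wrist_force: [-0.1, 0.7, 5.9]
width: 0.361
grip_force: 40.8
t: 20.6
position: [0.4524, 0.0995, 0.2884]
tcp_rot: [0.0, 0.993, -0.122, -0.001]
wrist_force: [1.6, -0.4, -3.2]
width: 0.362
grip_force: 40.7
t: 21.1
position: [0.4518, 0.0995, 0.3104]
tcp_rot: [-0.0, 0.998, 0.069, -0.002]
wrist_force: [0.1, 0.1, -2.6]
width: 0.364
grip_force: 40.7
t: 21.3
position: [0.4524, 0.0995, 0.311]
tcp_rot: [-0.0, 0.998, 0.065, -0.001]
wrist_force: [0.2, 0.5, -1.9]
width: 0.362
grip_force: 40.6
```

```bash
python3 -m pendant '[0.02,0,0,0,0,0,0.03,0,0,0,0,0,0.03,0,0,0,0,0,0.03,0,0,0,0,0,0.03,-0.001,0,0,0,0]'
python3 -m pendant '[0.02,0,0,0,0,0,0.0075,0,0,0,0,0,0,0,0,0,0,0,0,0,0,0,0,0]'
python3 -m pendant '[0,0,0.03,0,0,0,0,0,0.03,0,0,0,0,0,0.03,0,0,0,0,0,0.03,0,0,0,0,0,0.02,0,0,0]'
python3 -m pendant '[0,0,0.01,0,0,0,0,0,0.003,0,0,0,0,0,0,0,0,0]'
python3 -m pendant '[0,0,0.002,0,0,0,0,0,0,0,0,0]'
```

```text
t: 21.8
position: [0.5927, 0.1191, 0.3112]
tcp_rot: [0.0, 0.998, 0.065, -0.001]
wrist_force: [0.5, 0.3, -2.1]
width: 0.365
grip_force: 40.6
t: 22.2
position: [0.6178, 0.1226, 0.3116]
tcp_rot: [-0.0, 0.998, 0.066, -0.001]
wrist_force: [-1.1, 0.5, -2.7]
width: 0.363
grip_force: 40.6
t: 22.7
position: [0.6166, 0.1225, 0.1706]
tcp_rot: [-0.0, 0.998, 0.066, -0.002]
wrist_force: [-0.7, 0.4, -1.6]
width: 0.364
grip_force: 40.6
t: 23.0
position: [0.6193, 0.1226, 0.16]
tcp_rot: [0.0, 0.998, 0.066, 0.0]
wrist_force: [-0.2, 0.4, -2.3]
width: 0.367
grip_force: 40.6
t: 23.2
position: [0.6198, 0.1227, 0.1584]
tcp_rot: [0.0, 0.998, 0.066, 0.001]
wrist_force: [-0.2, -0.1, -1.9]
width: 0.365
grip_force: 40.6
```

```bash
python3 -m pendant '[-0.001,0,0.003,0,0,0,0,0,0,0,0,0]'
python3 -m pendant '[0,0,0.0015,0,0,0,0,0,0,0,0,0]'
python3 -m pendant '[0,0,0.001,0,0,0,0,0,0,0,0,0]'
python3 -m pendant '[0,0,0.001,0,0,0,0,0,0,0,0,0]'
```

```text
t: 23.4
position: [0.6179, 0.1225, 0.1543]
tcp_rot: [-0.0, 0.998, 0.066, -0.0]
wrist_force: [0.4, 1.3, -2.3]
width: 0.365
grip_force: 40.6
t: 23.6
position: [0.6183, 0.1225, 0.1532]
tcp_rot: [0.0, 0.998, 0.066, 0.0]
wrist_force: [-0.8, 0.1, 0.5]
width: 0.361
grip_force: 41.0
t: 23.8
position: [0.6183, 0.1226, 0.1532]
tcp_rot: [0.0, 0.998, 0.066, 0.0]
wrist_force: [-1.9, -0.6, 5.4]
width: 0.364
grip_force: 41.7
t: 24.0
position: [0.6184, 0.1225, 0.1531]
tcp_rot: [0.0, 0.998, 0.066, 0.001]
wrist_force: [-4.6, -0.0, 10.0]
width: 0.364
grip_force: 42.2
```

```bash
python3 -m pendant '[0,0,-0.002,0,0,0,0,0,0,0,0,0]'
python3 -m pendant '[0,0,0,0,0,0,0,0,0,0,0,0,0,0,0,0,0,0,0,0,0,0,0,0]' 1
python3 -m pendant '[0,0,-0.01,0,0,0,0,0,-0.02,0,0,0,0,0,-0.03,0,0,0,0,0,-0.035,0,0,0,0,0,-0.035,0,0,0]'
python3 -m pendant '[0,0,-0.035,0,0,0,0,0,-0.03,0,0,0,-0.03,0,-0.03,0,0,0,-0.03,0,0,0,0,0,-0.03,0.03,0,0,0,0]'
python3 -m pendant '[-0.03,0.03,0,0,0,0,-0.03,0.035,0,0,0,0,-0.02,0.035,0,0,0,0,0,0.035,0,0,0,0,0,0.035,0,0,0,0]'
python3 -m pendant '[0,0.03,0,0,0,0,0,0,0,0,0,0,0,0,0,0,0,0]'
python3 - <<'E'
from h import *
snap('side','s7');snap('wrist','w7');snap('scene','c7')
from meas import *
for n in('s7','c7'):
  w,h=pts(n)
  for y0,y1 in((-.11,0),(.07,.17)):
    q=w[box(w,(.57,y0,.163),(.69,y1,.18))&(h[:,2]<70)];print(n,'hung pad',rect(q),q.mean(0),len(q))
E

```

```text
t: 24.2
position: [0.6186, 0.1225, 0.1532]
tcp_rot: [0.0, 0.998, 0.066, 0.001]
wrist_force: [-0.9, 0.4, 3.3]
width: 0.36
grip_force: 41.4
t: 24.6
position: [0.6182, 0.1225, 0.1526]
tcp_rot: [0.0, 0.998, 0.066, -0.0]
wrist_force: [-0.3, 0.2, -0.1]
width: 0.998
grip_force: 0.0
t: 25.1
position: [0.618, 0.1225, 0.2847]
tcp_rot: [0.0, 0.998, 0.066, 0.0]
wrist_force: [0.2, -0.3, 0.1]
width: 0.999
grip_force: 0.0
t: 25.6
position: [0.5321, 0.0828, 0.38]
tcp_rot: [-0.0, 0.998, 0.068, 0.002]
wrist_force: [-0.5, -1.4, -0.3]
width: 0.998
grip_force: 0.0
t: 26.1
position: [0.4755, -0.0994, 0.3791]
tcp_rot: [0.0, 0.998, 0.066, 0.001]
wrist_force: [0.9, 0.7, 0.2]
width: 0.999
grip_force: 0.0
t: 26.4
position: [0.4799, -0.1282, 0.3782]
tcp_rot: [-0.0, 0.998, 0.066, 0.0]
wrist_force: [-0.7, 0.8, -0.0]
width: 0.999
grip_force: 0.0
s7 hung pad (array([642.5, -61.6]), array([44. , 33.1]), 9.2) [ 0.64188831 -0.06357981  0.16785147] 111
s7 hung pad (array([618.4, 115.9]), array([41.1, 32.5]), 11.3) [0.61877216 0.11506372 0.16786226] 78
c7 hung pad (array([645.5, -58.9]), array([44.8, 32.7]), 9.9) [ 0.64637436 -0.06059032  0.16903632] 112
c7 hung pad (array([621.3, 118.2]), array([44.1, 31.2]), 7.1) [0.62260216 0.11619305 0.16833473] 90
```

View pics/s7.png

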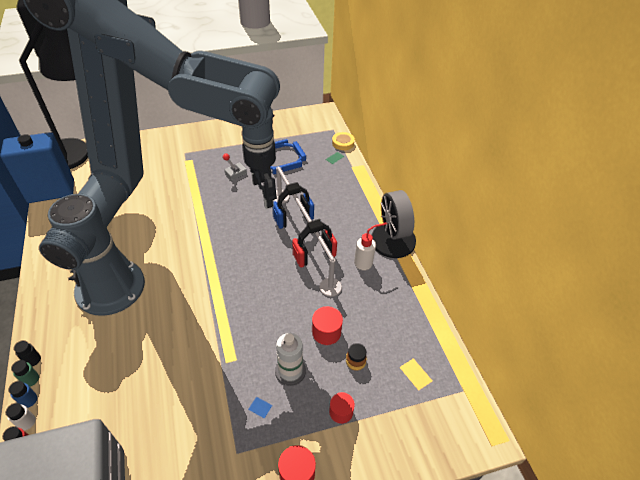

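Side view: both muffs astride the rail at (294,205) and (315,243); can bare at (289,355), cap at (342,407). Next, close the fingers and look at the nozzle.

```bash
python3 -m pendant '[-0.005,0.03,0,0,0,0,-0.005,0.03,0,0,0,0,-0.005,0.03,0,0,0,0,-0.005,0.03,0,0,0,0,-0.005,0.03,0,0,0,0]' -1 20
python3 -m pendant '[-0.005,0.03,0,0,0,0,-0.005,0.03,0.01,0,0,0,-0.005,0.03,0.02,0,0,0,-0.005,0.03,0.02,0,0,0,-0.0026,0.0206,0,0,0,0]'
python3 -m pendant '[0,0,0,0,0,0,0,0,0,0,0,0,0,0,0,0,0,0]'
python3 - <<'E'
from h import *
snap('wrist','w8')
from meas import *
w,h=pts('w8')
q=w[box(w,(.43,-.47,.177),(.52,-.38,.19))&(h[:,1]<70)];print('nozzle',cv2.minEnclosingCircle(q[:,:2].astype(np.float32)*1000),q.mean(0),np.percentile(q[:,2],[50,95]),len(q))
q=w[box(w,(.42,-.48,.146),(.52,-.36,.154))];print('shoulder',cv2.minEnclosingCircle(q[:,:2].astype(np.float32)*1000),q.mean(0),len(q))
for y0,y1 in((-.11,0),(.07,.17)):
    q=w[box(w,(.57,y0,.163),(.69,y1,.18))&(h[:,2]<70)];print(len(q))
red=((h[:,0]<8)|(h[:,0]>172))&(h[:,1]>140)
q=w[box(w,(.5,-.64,.03),(.65,-.5,.08))&red];print('cap',len(q),cv2.minEnclosingCircle(q[:,:2].astype(np.float32)*1000) if len(q) else 0)
E
```

```text
t: 27.05
position: [0.4754, -0.2797, 0.3781]
tcp_rot: [-0.0, 0.998, 0.067, 0.0]
wrist_force: [0.2, 0.0, -1.3]
width: 0.14
grip_force: 0.0
t: 27.55
position: [0.4707, -0.4216, 0.3244]
tcp_rot: [-0.003, 0.998, 0.067, -0.002]
wrist_force: [0.2, -0.2, 0.3]
width: -0.003
grip_force: 0.0
t: 27.85
position: [0.472, -0.4206, 0.3285]
tcp_rot: [-0.0, 0.998, 0.067, 0.0]
wrist_force: [0.3, -0.1, 0.3]
width: 0.004
grip_force: 0.0
nozzle ((470.64385986328125, -422.89825439453125), 12.92689323425293) [ 0.47128218 -0.42269573  0.1811028 ] [0.18116825 0.18231855] 1012
shoulder ((470.6526184082031, -422.7923889160156), 32.91336441040039) [ 0.47306018 -0.4223772   0.14967531] 3669
0
0
cap 3824 ((569.612548828125, -568.0595092773438), 31.21877670288086)
```

View pics/w8.png

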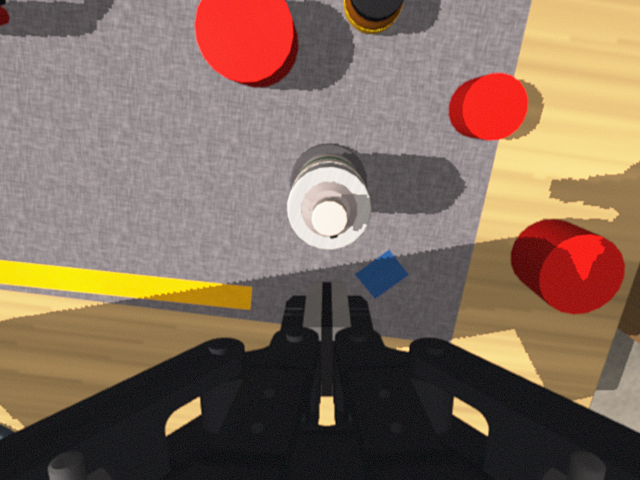

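Wrist view: nozzle at (330,217), fingers shut at (325,300), cap upright at (490,105). Approaching the nozzle.

```bash
python3 -m pendant '[-0.0015,0.002,0.03,0,0,0,0,0,0.03,0,0,0,0,0,0.03,0,0,0,0,0,0.03,0,0,0,0,0,0.02,0,0,0]'
python3 -m pendant '[0,0,0,0,0,0,0,0,0,0,0,0]'
```

```text
t: 28.4
position: [0.4701, -0.4225, 0.1865]
tcp_rot: [-0.001, 0.998, 0.067, -0.0]
wrist_force: [-0.6, -0.2, 0.8]
width: -0.002
grip_force: 0.0
t: 28.6
position: [0.4708, -0.424, 0.1887]
tcp_rot: [0.0, 0.998, 0.067, 0.0]
wrist_force: [-0.9, 0.1, -0.6]
width: -0.002
grip_force: 0.0
```

```bash
python3 -m pendant '[0,-0.001,0.005,0,0,0,0,0,0.005,0,0,0,0,0,0.004,0,0,0]'
python3 -m pendant '[0,0,0.0015,0,0,0]'
python3 -m pendant '[0,0,0.0015,0,0,0]'
```

```text
t: 28.9
position: [0.4711, -0.4242, 0.1753]
tcp_rot: [0.001, 0.998, 0.066, 0.001]
wrist_force: [1.7, 0.5, 4.6]
width: 0.001
grip_force: 2.6
t: 29.0
position: [0.4712, -0.4242, 0.174]
tcp_rot: [0.001, 0.998, 0.066, 0.001]
wrist_force: [0.2, 2.6, 13.7]
width: -0.002
grip_force: 6.7
t: 29.1
position: [0.4712, -0.4243, 0.1739]
tcp_rot: [0.001, 0.998, 0.066, 0.001]
wrist_force: [-0.9, 3.7, 19.4]
width: -0.002
grip_force: 9.9
```

```bash
python3 -m pendant '[0,0,0,0,0,0,0,0,0,0,0,0,0,0,0,0,0,0,0,0,0,0,0,0]'
python3 -m pendant '[0,0,-0.03,0,0,0,0,0,-0.03,0,0,0,0,0,-0.03,0,0,0,0,0,-0.03,0,0,0,0,0,-0.03,0,0,0]' -
python3 -m pendant '[0,0,0,0,0,0,0,0,0,0,0,0]' 1
python3 - <<'E'
from h import *
snap('scene','c9');snap('side','s9')
from meas import *
for n in('s9','c9'):
  w,h=pts(n)
  for y0,y1 in((-.11,0),(.07,.17)):
    q=w[box(w,(.57,y0,.163),(.69,y1,.18))&(h[:,2]<70)];print(n,'hung pad',rect(q) if len(q) else 0,len(q))
o=arm.get_obs();print(o['position'],o['qpos'])
E
```

```text
t: 29.5
position: [0.4712, -0.4242, 0.174]
tcp_rot: [0.002, 0.998, 0.066, 0.001]
wrist_force: [0.2, 2.7, 13.2]
width: 0.001
grip_force: 6.7
t: 30.0
position: [0.4696, -0.4232, 0.3216]
tcp_rot: [-0.0, 0.998, 0.066, -0.0]
wrist_force: [-0.1, -0.4, -0.0]
width: 0.004
grip_force: 0.0
t: 30.2
position: [0.4699, -0.4235, 0.321]
tcp_rot: [0.0, 0.998, 0.066, 0.0]
wrist_force: [-0.3, 0.8, -0.4]
width: 0.326
grip_force: 0.0
s9 hung pad (array([641.8, -63.2]), array([44.6, 32.8]), 11.2) 105
s9 hung pad 0 0
c9 hung pad (array([644.5, -58.4]), array([42.6, 35.9]), 3.0) 116
c9 hung pad (array([622.1, 119.3]), array([40.9, 31.4]), 3.1) 87
[ 0.46933629 -0.42272956  0.31906856] [-9.09768158e-01  4.57521988e-01  1.30309446e+00 -1.71052568e-04
  1.38449940e+00  5.28369355e-01]
```

```bash
python3 -m pendant '[0.016,0.031,0,0,0,0,0.016,0.031,0,0,0,0,0.016,0.031,0,0,0,0,0.016,0.031,0,0,0,0,0.016,0.0324,0,0,0,0]' 1
python3 -m pendant '[0,0,0.035,0,0,0,0,0,0.035,0,0,0,0,0,0.035,0,0,0,0,0,0.035,0,0,0,0,0,0.02,0,0,0]'
python3 -m pendant '[0,0,0,0,0,0,0,0,0,0,0,0]'
python3 - <<'E'
from h import *
snap('wrist','w10')
from meas import *
w,h=pts('w10');red=((h[:,0]<8)|(h[:,0]>172))&(h[:,1]>140)
q=w[box(w,(.5,-.64,.045),(.65,-.5,.07))&red];print('cap',len(q),cv2.minEnclosingCircle(q[:,:2].astype(np.float32)*1000) if len(q) else 0)
E
```

```text
t: 30.8
position: [0.5703, -0.5683, 0.318]
tcp_rot: [-0.002, 0.998, 0.066, -0.001]
wrist_force: [0.2, -0.2, 0.7]
width: 1.001
grip_force: 0.0
t: 31.3
position: [0.5679, -0.5654, 0.1537]
tcp_rot: [-0.004, 0.998, 0.066, -0.003]
wrist_force: [-0.2, 0.4, 0.4]
width: 0.999
grip_force: 0.0
t: 31.5
position: [0.5697, -0.5675, 0.1591]
tcp_rot: [-0.001, 0.998, 0.066, -0.001]
wrist_force: [-0.1, 0.5, -0.1]
width: 1.0
grip_force: 0.0
cap 7880 ((569.272705078125, -568.4769897460938), 31.00543212890625)
```

```bash
python3 -m pendant '[0,0.001,0.03,0,0,0,0,0,0.03,0,0,0,0,0,0.03,0,0,0,0,0,0.03,0,0,0,0,0,0.01,0,0,0]'
python3 -m pendant '[0,0,0,0,0,0,0,0,0,0,0,0,0,0,0,0,0,0]'
python3 -m pendant '[0,0,0,0,0,0,0,0,0,0,0,0,0,0,0,0,0,0,0,0,0,0,0,0,0,0,0,0,0,0]' -1 25
python3 -m pendant '[0,0,0,0,0,0,0,0,0,0,0,0,0,0,0,0,0,0,0,0,0,0,0,0,0,0,0,0,0,0]'
```

```text
t: 32.05
position: [0.5695, -0.568, 0.0289]
tcp_rot: [-0.001, 0.998, 0.066, -0.001]
wrist_force: [0.3, 0.4, -0.7]
width: 0.998
grip_force: 0.0
t: 32.35
position: [0.5715, -0.5705, 0.034]
tcp_rot: [0.002, 0.998, 0.066, 0.001]
wrist_force: [0.2, -0.1, 0.6]
width: 1.003
grip_force: 0.0
t: 32.85
position: [0.5708, -0.5697, 0.0329]
tcp_rot: [0.001, 0.998, 0.066, 0.001]
wrist_force: [-1.3, 1.4, 6.4]
width: 0.71
grip_force: 27.1
t: 33.35
position: [0.5709, -0.5697, 0.0329]
tcp_rot: [0.001, 0.998, 0.066, 0.001]
wrist_force: [-0.4, 1.0, 6.8]
width: 0.712
grip_force: 27.1
```

```bash
python3 -m pendant '[0,0,-0.03,0,0,0,0,0,-0.035,0,0,0,0,0,-0.035,0,0,0,0,0,-0.035,0,0,0,0,0,-0.035,0,0,0]'
python3 -m pendant '[0,0,-0.035,0,0,0,0,0,-0.035,0,0,0,0,0,-0.035,0,0,0,0,0,0,0,0,0]'
python3 -m pendant '[-0.016,-0.031,0,0,0,0,-0.016,-0.031,0,0,0,0,-0.016,-0.031,0,0,0,0,-0.016,-0.031,0,0,0,0,-0.015,-0.0347,0,0,0,0]'
python3 -m pendant '[0,0,0,0,0,0,0,0,0,0,0,0,0,0,0,0,0,0]'
python3 - <<'E'
from h import *
snap('side','s11');snap('wrist','w11')
print(arm.get_obs()['position'])
from meas import *
for n in('s11','w11'):
  w,h=pts(n);red=((h[:,0]<8)|(h[:,0]>172))&(h[:,1]>140)
  q=w[box(w,(.42,-.48,.25),(.53,-.37,.36))&red]
  if len(q): z=np.percentile(q[:,2],97);q=q[q[:,2]>z-.004];print(n,z,len(q),cv2.minEnclosingCircle(q[:,:2].astype(np.float32)*1000))
E
```

```text
t: 33.85
position: [0.57, -0.5686, 0.2018]
tcp_rot: [-0.0, 0.998, 0.066, -0.0]
wrist_force: [-0.0, -0.9, -0.7]
width: 0.705
grip_force: 27.4
t: 34.25
position: [0.572, -0.5711, 0.3138]
tcp_rot: [0.006, 0.998, 0.066, 0.004]
wrist_force: [0.3, -0.7, -0.0]
width: 0.71
grip_force: 27.4
t: 34.75
position: [0.4695, -0.4207, 0.3045]
tcp_rot: [-0.001, 0.998, 0.066, -0.0]
wrist_force: [-0.4, -0.5, -0.7]
width: 0.71
grip_force: 27.4
t: 35.05
position: [0.4715, -0.4232, 0.3058]
tcp_rot: [0.001, 0.998, 0.066, 0.0]
wrist_force: [0.5, -1.0, 0.1]
width: 0.711
grip_force: 27.5
[ 0.4715896  -0.42338     0.30558696]
s11 0.32873578190623987 156 ((464.701171875, -429.57781982421875), 35.186031341552734)
w11 0.32712048238384195 26574 ((470.23736572265625, -423.8228759765625), 31.644723892211914)
```

View pics/w11.png

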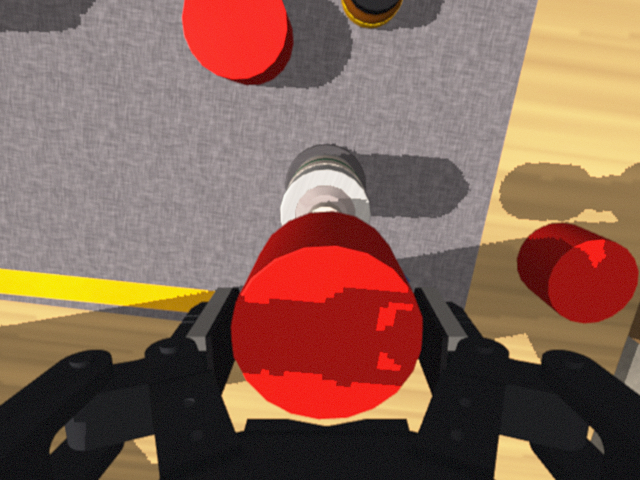

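Wrist view: the cap is held level at (327,328) with the can right below at (325,195); its centre is within 1 mm of the can axis. Lowering.

```bash
python3 -m pendant '[0,-0.0007,0.03,0,0,0,0,0,0.03,0,0,0,0,0,0.03,0,0,0,0,0,0.015,0,0,0,0,0,0.005,0,0,0]'
python3 -m pendant '[0,0,0,0,0,0,0,0,0,0,0,0]'
python3 -m pendant '[0,0,0.003,0,0,0,0,0,0,0,0,0]'
python3 -m pendant '[0,0,0.003,0,0,0,0,0,0,0,0,0]'
```

```text
t: 35.65
position: [0.4704, -0.4213, 0.1929]
tcp_rot: [-0.002, 0.998, 0.066, -0.001]
wrist_force: [0.9, -0.0, -0.2]
width: 0.71
grip_force: 27.5
t: 35.85
position: [0.4715, -0.4224, 0.1967]
tcp_rot: [0.001, 0.998, 0.066, 0.001]
wrist_force: [-1.1, -0.2, 0.8]
width: 0.71
grip_force: 27.5
t: 36.05
position: [0.4711, -0.4217, 0.1935]
tcp_rot: [0.001, 0.998, 0.066, 0.0]
wrist_force: [0.5, 0.2, 0.4]
width: 0.71
grip_force: 27.5
t: 36.25
position: [0.4707, -0.4212, 0.1898]
tcp_rot: [-0.0, 0.998, 0.066, -0.0]
wrist_force: [0.0, 0.6, -0.1]
width: 0.712
grip_force: 27.5
```

```bash
python3 -m pendant '[0,0.001,0.003,0,0,0,0,0,0,0,0,0]'
python3 -m pendant '[0,0,0.002,0,0,0,0,0,0,0,0,0]'
python3 -m pendant '[0,0,0.002,0,0,0,0,0,0,0,0,0]'
python3 -m pendant '[0,0,0.001,0,0,0,0,0,0,0,0,0]'
```

```text
t: 36.45
position: [0.4708, -0.4223, 0.1864]
tcp_rot: [-0.0, 0.998, 0.066, -0.0]
wrist_force: [0.4, -0.2, -0.7]
width: 0.711
grip_force: 27.5
t: 36.65
position: [0.4708, -0.4222, 0.1845]
tcp_rot: [-0.0, 0.998, 0.066, -0.0]
wrist_force: [-0.3, 0.4, 0.4]
width: 0.711
grip_force: 27.5
t: 36.85
position: [0.4711, -0.4225, 0.1829]
tcp_rot: [0.0, 0.998, 0.066, 0.0]
wrist_force: [0.3, -0.3, 0.8]
width: 0.708
grip_force: 27.4
t: 37.05
position: [0.4711, -0.4225, 0.1828]
tcp_rot: [0.0, 0.998, 0.066, 0.0]
wrist_force: [-0.9, 1.2, 4.5]
width: 0.709
grip_force: 27.8
```

```bash
python3 -m pendant '[0,0,-0.001,0,0,0,0,0,0,0,0,0,0,0,0,0,0,0,0,0,0,0,0,0,0,0,0,0,0,0]' 1
python3 -m pendant '[0,0,-0.02,0,0,0,0,0,-0.03,0,0,0,0,0,-0.035,0,0,0,0,0,-0.035,0,0,0,0,0,-0.03,0,0,0]'
python3 -m pendant '[0,0,0,0,0,0,0,0,0,0,0,0]'
python3 - <<'E'
from h import *
snap('wrist','w12')
from meas import *
w,h=pts('w12');red=((h[:,0]<8)|(h[:,0]>172))&(h[:,1]>140)
q=w[box(w,(.42,-.48,.19),(.53,-.37,.22))&red];print(len(q),cv2.minEnclosingCircle(q[:,:2].astype(np.float32)*1000),np.percentile(q[:,2],[2,50,98]))
A=np.c_[q[:,:2],np.ones(len(q))];print('tilt',np.linalg.lstsq(A,q[:,2],rcond=None)[0])
E
python3 -m pendant '[0.004,-0.02,0,0,0,0,0.004,-0.033,0,0,0,0,0.004,-0.033,0,0,0,0,0.004,-0.033,0,0,0,0,0.004,-0.033,0,0,0,0]'
python3 -m pendant '[0.004,-0.033,0,0,0,0,0.004,-0.033,0,0,0,0,0.004,-0.033,0,0,0,0,0.004,-0.033,0,0,0,0,0.004,-0.033,0,0,0,0]'
python3 -m pendant '[0.004,-0.033,0,0,0,0,0.004,-0.033,0,0,0,0,0.004,-0.033,0,0,0,0,0.004,-0.033,0,0,0,0,0.004,-0.033,0,0,0,0]'
python3 -m pendant '[0.004,-0.033,0,0,0,0,0.004,-0.033,0,0,0,0,0.004,-0.033,0,0,0,0,0.004,-0.033,0,0,0,0,0.004,-0.033,0,0,0,0]'
python3 -m pendant '[0.004,-0.033,0,0,0,0,0.004,-0.033,0,0,0,0,0.004,-0.033,0,0,0,0,0,-0.02,0,0,0,0,0,0,0,0,0,0]' -1
python3 -m pendant '[0,0,0,0,0,0,0,0,0,0,0,0]'
python3 - <<'E'
from h import *
snap('wrist','w13');snap('side','s13');snap('scene','c13')
from meas import *
for n in('s13','c13'):
  w,h=pts(n)
  for y0,y1 in((-.11,0),(.07,.17)):
    q=w[box(w,(.57,y0,.163),(.69,y1,.18))&(h[:,2]<70)];print(n,'hung pad',rect(q) if len(q) else 0,len(q))
w,h=pts('w13');red=((h[:,0]<8)|(h[:,0]>172))&(h[:,1]>140)
q=w[box(w,(.38,.3,.06),(.54,.5,.12))&red];print('ball',len(q),cv2.minEnclosingCircle(q[:,:2].astype(np.float32)*1000),np.percentile(q[:,2],[50,98]))
q=w[box(w,(.38,.3,.02),(.56,.5,.03))];print('base',len(q),rect(q),q.mean(0))
E
```

```text
t: 37.55
position: [0.4709, -0.4223, 0.1826]
tcp_rot: [-0.0, 0.998, 0.066, -0.0]
wrist_force: [0.6, -0.1, 0.6]
width: 1.0
grip_force: 0.0
t: 38.05
position: [0.4711, -0.4225, 0.3347]
tcp_rot: [0.001, 0.998, 0.066, 0.0]
wrist_force: [0.3, 0.0, -0.5]
width: 1.0
grip_force: 0.0
t: 38.25
position: [0.471, -0.4224, 0.3334]
tcp_rot: [0.001, 0.998, 0.066, 0.0]
wrist_force: [-0.0, 0.3, -0.1]
width: 0.998
grip_force: 0.0
6688 ((469.844482421875, -422.66973876953125), 31.013731002807617) [0.20067569 0.20322554 0.20461808]
tilt [-0.01609345 -0.00231286  0.2096974 ]
t: 38.8
position: [0.4696, -0.2671, 0.3306]
tcp_rot: [-0.002, 0.998, 0.066, -0.002]
wrist_force: [0.7, 0.1, 0.2]
width: 1.004
grip_force: 0.0
t: 39.3
position: [0.4674, -0.1011, 0.331]
tcp_rot: [-0.001, 0.998, 0.066, -0.002]
wrist_force: [0.3, -0.3, -0.8]
width: 1.0
grip_force: 0.0
t: 39.8
position: [0.4653, 0.0647, 0.331]
tcp_rot: [-0.0, 0.998, 0.066, -0.002]
wrist_force: [1.0, 0.8, 0.8]
width: 0.999
grip_force: 0.0
t: 40.3
position: [0.4633, 0.2306, 0.3309]
tcp_rot: [0.0, 0.998, 0.066, -0.002]
wrist_force: [0.6, 0.1, -0.4]
width: 0.997
grip_force: 0.0
t: 40.8
position: [0.4593, 0.3509, 0.3304]
tcp_rot: [0.0, 0.998, 0.068, -0.002]
wrist_force: [0.4, -0.2, -0.3]
width: 0.14
grip_force: 0.0
t: 41.0
position: [0.4604, 0.3479, 0.3318]
tcp_rot: [0.001, 0.998, 0.066, -0.001]
wrist_force: [-0.7, -0.1, -0.1]
width: 0.0
grip_force: 0.0
s13 hung pad (array([643.3, -60.2]), array([29.9, 46. ]), 88.4) 104
s13 hung pad (array([617.7, 114.8]), array([40.9, 32.4]), 9.1) 81
c13 hung pad (array([643.6, -59. ]), array([44.9, 33.2]), 8.5) 113
c13 hung pad (array([622.8, 119. ]), array([41.7, 34.9]), 4.0) 83
ball 598 ((439.48773193359375, 414.6573181152344), 12.443075180053711) [0.10483014 0.10856451]
base 2376 (array([492. , 440.7]), array([122.2,  97.9]), 9.6) [0.47527676 0.42615206 0.02426381]
```

View pics/w13.png

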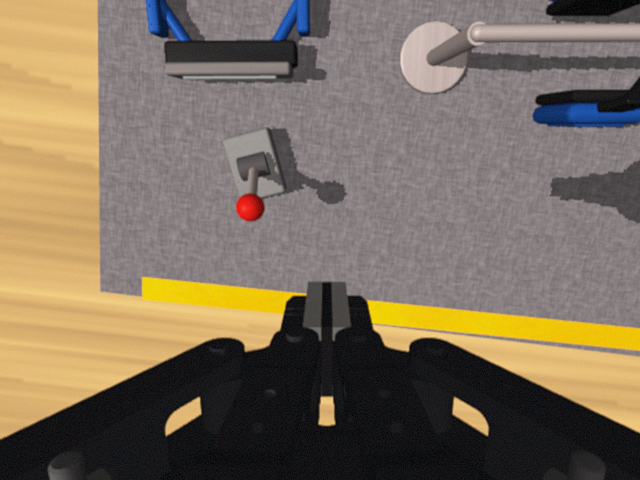

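Wrist view: lever ball at (250,207), base at (254,163) leaning to the image bottom, closed fingertips at (325,290), magnifier's visor beyond at (230,60). Get the lever's direction.

```bash
python3 - <<'E'
from h import *
p,d,i=load('w13')
c=plane(np.array([225,270,286,240]),np.array([143,128,190,200]),np.array([.025]*4),i);print(c.round(4),c.mean(0).round(4))
vv,uu=np.mgrid[120:205,215:295];w=world(uu,vv,d[vv,uu],i);m=(w[...,2]>.019)&(w[...,2]<.030)
n,L,st,ce=cv2.connectedComponentsWithStats(m.astype(np.uint8));k=1+st[1:,4].argmax();q=w[L==k]
(cc,s,a)=cv2.minAreaRect(q[:,:2].astype(np.float32)*1000);print(cc,s,a)
vis=w0=world(*np.meshgrid(np.arange(150,310),np.arange(20,100)),d[20:100,150:310],i).reshape(-1,3);v=vis[vis[:,2]>.012];print('visor near',np.percentile(v,1,axis=0),np.percentile(v[:,2],99))
E
```

```text
[[0.4865 0.4571 0.025 ]
 [0.5077 0.4123 0.025 ]
 [0.446  0.3891 0.025 ]
 [0.4286 0.4369 0.025 ]] [0.4672 0.4238 0.025 ]
(467.11279296875, 425.9207763671875) (70.04256439208984, 50.48255157470703) 21.722156524658203
visor near [0.5449444  0.38501841 0.01426029] 0.046669046447029745
```

Base centre is (0.467, 0.426), 70x50 mm, yaw 21.7°, and the ball sits 30 mm to its -x at z about 0.095, so the geometry is consistent. I'll push along the base's +x with shut fingers.

```bash
python3 -m pendant '[-0.025,-0.018,0,0,0,0,-0.025,-0.018,0,0,0,0,-0.025,-0.018,0,0,0,0,0,0,0,0,0,-0.124,0,0,0,0,0,-0.124]'
python3 -m pendant '[0,0,0.035,0,0,0,0,0,0.035,0,0,0,0,0,0.035,0,0,0,0,0,0.035,0,0,0,0,0,0.035,0,0,0]'
python3 -m pendant '[0,0,0.035,0,0,0,0,0,0.03,0,0,0,0,0,0.01,0,0,0,0,0,0,0,0,0,0,0,0,0,0,0]'
python3 - <<'E'
from h import *
o=arm.get_obs();q=np.array(o['tcp_rot']);R=Rot.from_quat(q[[1,2,3,0]]).as_matrix();B=np.array([.929,.370]);d=np.array(o['position'])[:2]-[.4671,.4259]
print('yaw',np.degrees(np.arctan2(R[1,0],R[0,0])),'bx',d@B,'by',d@[-.37,.929],o['position'])
E
```

```text
t: 41.65
position: [0.3785, 0.3925, 0.3332]
tcp_rot: [-0.0, 0.981, 0.192, 0.0]
wrist_force: [0.3, 0.3, 0.0]
width: -0.0
grip_force: 0.0
t: 42.15
position: [0.3798, 0.3921, 0.157]
tcp_rot: [-0.0, 0.982, 0.189, 0.001]
wrist_force: [0.7, -0.3, -0.1]
width: -0.0
grip_force: 0.0
t: 42.65
position: [0.3802, 0.393, 0.0839]
tcp_rot: [-0.0, 0.982, 0.189, 0.001]
wrist_force: [-0.4, 0.5, 0.5]
width: 0.006
grip_force: 0.0
yaw 21.797004922871007 bx -0.09287786858108914 by 0.001587882572846393 [0.38022382 0.39300839 0.08391292]
```

```bash
python3 -m pendant '[0.02,0.0015,0,0,0,0,0.02,0,0,0,0,0,0.015,0,0,0,0,0,0.015,0,0,0,0,0,0.01,0,0,0,0,0]'
python3 -m pendant '[0.01,0,0,0,0,0,0.01,0,0,0,0,0,0.005,0,0,0,0,0,0,0,0,0,0,0]'
python3 -m pendant '[0.003,0,0,0,0,0,0,0,0,0,0,0]'
python3 -m pendant '[0.003,0,0,0,0,0,0,0,0,0,0,0]'
```

```text
t: 43.15
position: [0.456, 0.422, 0.0852]
tcp_rot: [-0.001, 0.982, 0.189, 0.002]
wrist_force: [-0.8, -0.2, 0.8]
width: -0.001
grip_force: 0.4
t: 43.55
position: [0.4781, 0.4306, 0.0828]
tcp_rot: [-0.0, 0.982, 0.189, 0.001]
wrist_force: [0.2, 0.4, -0.8]
width: 0.001
grip_force: 0.0
t: 43.75
position: [0.4799, 0.4314, 0.0826]
tcp_rot: [0.0, 0.982, 0.189, -0.0]
wrist_force: [-0.3, 0.1, 0.1]
width: -0.003
grip_force: 0.1
t: 43.95
position: [0.4805, 0.4316, 0.0824]
tcp_rot: [0.001, 0.982, 0.189, -0.003]
wrist_force: [-4.0, -0.8, 2.4]
width: -0.001
grip_force: 2.3
```

```bash
python3 -m pendant '[0.003,0,0,0,0,0,0,0,0,0,0,0]'
python3 -m pendant '[0.002,0,0,0,0,0,0,0,0,0,0,0]'
```

```text
t: 44.15
position: [0.4807, 0.4316, 0.0824]
tcp_rot: [0.002, 0.982, 0.189, -0.006]
wrist_force: [-9.1, -3.5, 6.2]
width: -0.002
grip_force: 5.0
t: 44.35
position: [0.4808, 0.4317, 0.0824]
tcp_rot: [0.002, 0.982, 0.189, -0.008]
wrist_force: [-12.3, -3.9, 8.5]
width: 0.001
grip_force: 6.6
```

Hard stop: force rises with no motion. Back off, lift and do the final check.

```bash
python3 -m pendant '[-0.015,0,0,0,0,0,-0.02,0,0,0,0,0,-0.03,0,0,0,0,0,-0.02,0,0,0,0,0,0,0,-0.03,0,0,0]'
python3 -m pendant '[0,0,-0.04,0,0,0,0,0,-0.04,0,0,0,0,0,-0.04,0,0,0,0,0,-0.04,0,0,0,0,0,-0.04,0,0,0]'
python3 -m pendant '[0,0,-0.02,0,0,0,0,0,0,0,0,0,0,0,0,0,0,0]'
python3 - <<'E'
from h import *
a=snap('scene','c14')[0];snap('side','s14');snap('wrist','w14')
from meas import *
for n in('s14','c14'):
  w,h=pts(n)
  for y0,y1 in((-.11,0),(.07,.17)):
    q=w[box(w,(.57,y0,.163),(.69,y1,.18))&(h[:,2]<70)];print(n,'hung pad',rect(q) if len(q) else 0,len(q))
for n in('s14','c14','w14'):
  w,h=pts(n);red=((h[:,0]<8)|(h[:,0]>172))&(h[:,1]>140)
  q=w[box(w,(.4,.36,.06),(.56,.48,.12))&red];print(n,'ball',len(q),q.mean(0) if len(q) else 0)
  q=w[box(w,(.42,-.48,.197),(.53,-.37,.22))&red];print(n,'cap',len(q),q.mean(0) if len(q) else 0)
E
python3 cl.py s14 | grep -E "red|blue"
```

```text
t: 44.85
position: [0.4031, 0.3998, 0.1097]
tcp_rot: [0.002, 0.982, 0.19, -0.006]
wrist_force: [0.2, -0.6, -0.8]
width: 0.001
grip_force: 0.0
t: 45.35
position: [0.4089, 0.4029, 0.315]
tcp_rot: [-0.0, 0.982, 0.189, 0.001]
wrist_force: [-0.2, 1.6, -0.5]
width: -0.0
grip_force: 0.0
t: 45.65
position: [0.4086, 0.4027, 0.3328]
tcp_rot: [-0.0, 0.982, 0.189, 0.001]
wrist_force: [0.2, -0.4, 0.4]
width: -0.003
grip_force: 0.0
s14 hung pad (array([642.5, -61.4]), array([44.2, 34.7]), 11.6) 109
s14 hung pad (array([616.8, 115.9]), array([47.2, 31.9]), 8.8) 87
c14 hung pad (array([646.1, -57.5]), array([41.5, 34. ]), 1.4) 115
c14 hung pad (array([621.9, 120.5]), array([40.3, 33.8]), 3.5) 83
s14 ball 33 [0.50377215 0.42967494 0.09643811]
s14 cap 452 [ 0.47037182 -0.42744355  0.2028661 ]
c14 ball 26 [0.50717463 0.43403164 0.10011659]
c14 cap 353 [ 0.47246478 -0.42446843  0.20305696]
w14 ball 725 [0.50173364 0.44013169 0.10067545]
w14 cap 0 0
s14 red px [242. 150.] 33 med [0.503 0.429 0.097] lo [0.494 0.423 0.084] hi [0.515 0.439 0.104]
s14 red px [369. 236.] 172 med [ 0.793 -0.121  0.128] lo [ 0.
[... 369 characters left out ...]
x [288. 338.] 653 med [ 0.469 -0.438  0.201] lo [ 0.443 -0.456  0.158] hi [ 0.496 -0.402  0.207]
s14 red px [297. 464.] 1104 med [ 0.424 -0.688  0.074] lo [ 0.385 -0.72   0.063] hi [ 0.46  -0.651  0.078]
s14 blue px [286. 153.] 455 med [0.685 0.486 0.018] lo [0.591 0.387 0.001] hi [0.741 0.54  0.03 ]
s14 blue px [273. 169.] 29 med [0.609 0.385 0.018] lo [0.597 0.377 0.003] hi [0.615 0.405 0.031]
s14 blue px [311. 208.] 87 med [0.676 0.096 0.074] lo [0.669 0.088 0.027] hi [0.684 0.121 0.096]
s14 blue px [278. 215.] 178 med [0.56  0.09  0.079] lo [0.551 0.077 0.032] hi [0.571 0.13  0.1  ]
s14 blue px [260. 407.] 252 med [ 0.372 -0.503  0.   ] lo [ 0.349 -0.526 -0.005] hi [ 0.394 -0.481  0.004]
```

View pics/c14.png

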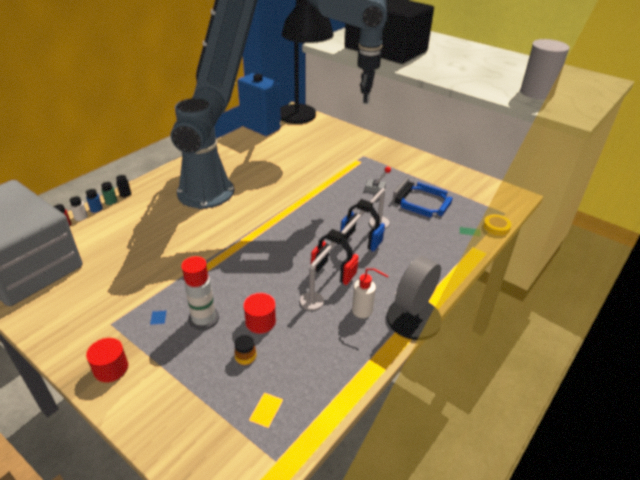

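View pics/s14.png

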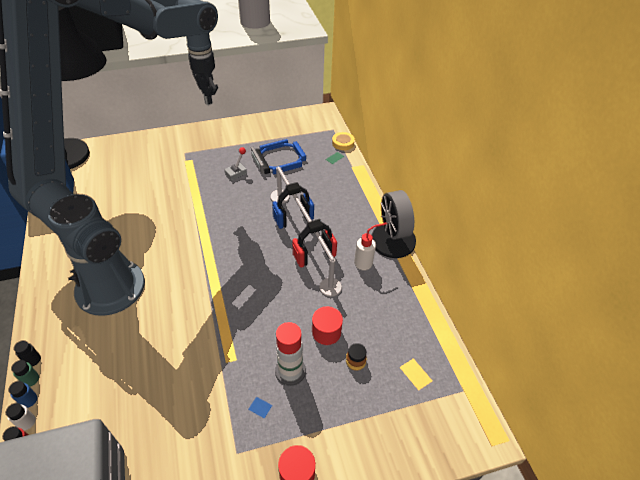

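Both views show the muffs astride the rail, the cap back on the can (scene 195,271; side 289,338), and the lever over (side 242,150; ball at (0.502, 0.440), the expected end). The bystanders have not moved.

```bash
python3 -c "
from workcell import job
print(job.job_done())"
```

```text
the job is handed in; nothing more can be done
None
```

The job is handed in at about 46 s: only the red and blue ear defenders were present and both hang astride the rail, the nozzle was held fully down for about half a second, the overcap is back square on the can, the fan lever is at its other end, and the magnifier, wash bottle and paint jar were left alone.

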